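Change the batch in the amplifier burn-in fixture

TASK

The black amplifiers in the burn-in fixture are finished and every silver one waiting on the bench goes in next: turn the selector to the white OFF mark, slide the guard fully open, lay the black ones flat in the blue tray and seat each silver one flat down between the guides of a nest of its own, fins up, setting all of them down without dropping them. Then slide the guard fully shut and turn the selector to the yellow mark to start the next run. The selector must stay at OFF as long as the guard is not shut, and the blower, the multimeter and the spanner stay where they are.

Things in the scene. Friction and masses are not known exactly. Their poses are not given: they have to be found in the camera images.
- fixture: grey burn-in fixture fixed on the bench, 284 mm wide (y). Origin on the bench under the bay's centre. Along its x: console -185 to -80 mm, flat top 51 high; wall to -75, 80 high; bay to +78, with 3 nests side by side along y; supply housing to +240, 78 high. The guard's tracks run along x on both side walls, tops 97 high, inner faces 128 from the middle. Pose varies
- guard (a joint): guard: clear panel in a yellow frame roofing the bay, top 94 mm above the bench, sliding along the fixture's x. Value in m: 0 shut, against its stop (so at the start); 0.150 fully open, against its stop, over the supply housing, its near edge 68 mm past the bay's centre. Stays where left; about 2 N moves it
- guard_handle (a point): centre of the guard's black handle bar: 100 mm long along the fixture's y, 14 thick along x, 18 high, its middle 32 above the panel and 124 above the bench; moves with the guard: at fixture x = -45 mm shut, +105 mm open. Pinch it from above across the 14 mm
- selector (a joint): black bar knob on the console; rad, growing clockwise seen from above. Four click positions 30 degrees apart, it snaps into one from within about 0.2 rad: 0 white mark = OFF (white pointer line along the fixture's +x), 0.524 blue, 1.047 yellow, 1.571 red. About 0.05 N m turns it over a click. Starts between blue and yellow, mostly on one of them
- selector_grip (a point): on the selector's vertical axis, 30 mm above the console top (81 above the bench), where its bar is gripped: bar 46 mm long along the pointer (the point's x), 13 thick, from 22 below this point (on a 48 mm round skirt) to 8 above it
- nest0 (a point): centre of the floor of nest 0 of three, at fixture y = -78 mm, 22 mm above the bench. Four sheet guides 10 mm high, flared 5 mm outwards at the top, hold one amplifier lying along the fixture's x with 2 mm play all round. Any amplifier fits any nest
- nest1 (a point): centre of the floor of nest 1 of three, at fixture y = +0 mm, 22 mm above the bench. Four sheet guides 10 mm high, flared 5 mm outwards at the top, hold one amplifier lying along the fixture's x with 2 mm play all round. Any amplifier fits any nest
- nest2 (a point): centre of the floor of nest 2 of three, at fixture y = +78 mm, 22 mm above the bench. Four sheet guides 10 mm high, flared 5 mm outwards at the top, hold one amplifier lying along the fixture's x with 2 mm play all round. Any amplifier fits any nest
- amp0: silver amplifier waiting on the bench at the left: block 90 mm long (x), 46 wide (y), 50 high, about 0.3 kg; fins along its length on top, an 8 mm brass connector sticking 9 mm out of each end, 18 mm up; same either way round; origin: centre of the underside, z up out of the fins; grip across the 46 mm near the top. None if absent
- amp1: silver amplifier waiting on the bench at the left: block 90 mm long (x), 46 wide (y), 50 high, about 0.3 kg; fins along its length on top, an 8 mm brass connector sticking 9 mm out of each end, 18 mm up; same either way round; origin: centre of the underside, z up out of the fins; grip across the 46 mm near the top. None if absent
- amp2: silver amplifier waiting on the bench at the left: block 90 mm long (x), 46 wide (y), 50 high, about 0.3 kg; fins along its length on top, an 8 mm brass connector sticking 9 mm out of each end, 18 mm up; same either way round; origin: centre of the underside, z up out of the fins; grip across the 46 mm near the top. None if absent
- done0: black-finned amplifier, finished, in a nest at the start: block 90 mm long (x), 46 wide (y), 50 high, about 0.3 kg; fins along its length on top, an 8 mm brass connector sticking 9 mm out of each end, 18 mm up; same either way round; origin: centre of the underside, z up out of the fins; grip across the 46 mm near the top. None if absent
- done1: black-finned amplifier, finished, in a nest at the start: block 90 mm long (x), 46 wide (y), 50 high, about 0.3 kg; fins along its length on top, an 8 mm brass connector sticking 9 mm out of each end, 18 mm up; same either way round; origin: centre of the underside, z up out of the fins; grip across the 46 mm near the top. None if absent
- done2: black-finned amplifier, finished, in a nest at the start: block 90 mm long (x), 46 wide (y), 50 high, about 0.3 kg; fins along its length on top, an 8 mm brass connector sticking 9 mm out of each end, 18 mm up; same either way round; origin: centre of the underside, z up out of the fins; grip across the 46 mm near the top. None if absent
- tray_in (a point): centre of the inner floor of the blue tray fixed on the bench at the right, 5 mm above the bench; inside 230 mm along its x and 160 mm along its y, rim 16 mm above the bench and 5 mm thick; room for two modules side by side, 50 mm either side of the centre along x, each lying along y
- blower: bystander: black blower, 96 mm round and 30 mm high, loose; origin at the centre of its underside
- meter: bystander: yellow multimeter, 175 x 82 x 44 mm, lying loose on its back; origin at the centre of its underside
- spanner: bystander: steel spanner, 150 mm long (its x), 8 mm thick, lying loose; origin at the centre of its underside
Not all that is in view belongs to the job. Leave any orange look-alike of the amp2 alone.

How it is judged:
By the outcome, as a careful person would: the job done as asked, in the order asked, and still so for the second after the job is handed in, with the robot touching nothing.
Of amp0, amp1, amp2 only 2 to 3 are there at a start; the rules pass over those that are not, and their reading is None.
Of done0, done1, done2 only 1 to 2 are there at a start; the rules pass over those that are not, and their reading is None.
At some moment in a run one of amp0, amp1, amp2 may be knocked a few centimetres aside while the robot is not near it.
It also fails if it takes over 210 s, if anything falls off the work surface, if the arm or the gripper's body presses on something with over 40 N, if the wrist force passes 120 N, or if a joint passes its speed limit or range.

ROBOT

A 6-joint arm with a two-finger parallel gripper is mounted at the origin on the work surface. World frame = base frame: x ahead of the robot, y to its left, z up, the work surface at z = 0. Lengths are in m, angles in rad, forces in N, time in s.
With the tool pointing down it reaches from about 0.375 to 0.9 m from the base axis. Payload 3.1 kg.
Tool frame: the origin (TCP) lies between the finger pads; the fingertips stand 19 mm ahead of it and the grasp point (between the pads) is the TCP; z points along the fingers, y is the line along which they close (so a half turn about z gives the same grasp; the last joint's range is limited). The gripper opens to 87 mm and grips with 3 to 60 N. Pads are 19 mm wide; open, the fingers measure 117 mm over their backs; the gripper's body (75 mm by 190 mm) begins 51 mm behind the grasp point.
Start: joints at [-1.514, 0.527, 1.433, -0, 1.181, -0.178], TCP at [0.146, -0.608, 0.242] pointing down, gripper open.
Joint ranges: [-3.08, 3.08], [-0.75, 2.2], [0.22, 2.44], [-1.43, 4.57], [0, 2.65], [-2.85, 2.85]. Speed limits (rad/s): [2.79, 2.79, 3.14, 3.14, 3.14, 3.14].

INTERFACE

Orientations are given as a unit quaternion [x, y, z, w].
In Python, from rig import telemetry, viewer, hand_in gives the robot as it stands. The module is installed in compiled form; this text tells all that it offers.
- The arm moves only by the shell command python3 -m creep 'ROWS' [FORCE]. ROWS is JSON, a list of rows, each an object with "translation": the shift along the tool's x, y, z in mm, a list of three; "roll": the turn about the tool's z in degrees; "gripper": the finger opening in mm, from 0 to 87. In form: [{"translation": [tx, ty, tz], "roll": roll, "gripper": gripper}, ...]. A call has 1 to 5 rows; each row is the pose to reach, as a shift and turn from the pose commanded when the call began, along the tool's axes at that moment; what a row does not reach only later rows make up. A row lasts 1/12 s, in which the tool goes at most 41.7 mm and 7.16 degrees, less where a joint would pass 70% of its speed; a pose out of reach is approached as far as the arm can. A call with a gripper value outside its range is refused whole. The fingers move at their own pace and stop on an object; FORCE is the grip in N (left out, the last holds). Time passes only in rows, so rows that repeat a pose let the fingers close. It gives the time, the measured TCP pose, the force, the opening and the grip force at its end, in the units of the state.
- telemetry.get_obs(): the state, without advancing time (a new reading comes with each control period).
- viewer.camera(name): name is "scene" or "side" or "wrist"; returns the picture (420x560x3 uint8, blue, green, red); there is no depth.
- viewer.camera_info(name): a dict with "intrinsics" (3x3 intrinsics, pixels), "rvec" (rotation vector, rad) and "tvec" (3), from world to camera coordinates, as OpenCV has them; the wrist camera has in their place "hand_eye" (4x4, takes a point from camera to tool coordinates, whose origin is the TCP and whose axes are the flange's). Camera axes: x right, y down, z forward; pixel columns grow to the right and rows downward; lengths in m; the calibration is good to about 2 mm. A picture is of the moment at which its call begins: read the wrist's pose just before it. camera_info takes no time and is no camera call.
- hand_in(): hands the job in; it is judged then, once.
Trained networks look in the newest picture that a camera, given by its name, has taken for a name from the list of things; names that differ only in an ending like _2 or _b are one class to them, and where a whole thing is asked for, a point or a joint stands for the part that bears it (a point fixed in the world has none). Each returns a list of dicts, best first, with "p" (0 to 1); they miss things now and then, are a little off and sometimes report something else, mostly with a low value. They report only what shows in the picture. A call takes as long as a camera call. They do not tell look-alikes from the thing itself.
- viewer.recognise(camera, thing): "bbox" ([left, top, width, height] in pixels, round what is visible of it).
The state is a dict: "time": time; "q": joint angles; "joint_velocities": joint speeds; "joint_torque": joint torques, N m; "position": TCP position; "tool_rot": TCP orientation; "ft_force": force on the tool from outside, world axes, zero at the start; "moment": the same for the moment, N m; "grip_width": finger opening in m; "grip_force": force on a finger pad.
Only numpy, scipy, OpenCV 4.12 (cv2) and the standard library are available. Lean on these libraries where they do the work, as an engineer would, in place of code of your own. Each camera call takes 0.05 s, during which the arm holds its last target. There are 200 camera calls.

## Working session

There is one attempt and no reset: what is moved stays moved. The work goes in short steps, Python scripts to look and compute and a shell command to move; the robot and the scene stay as the last step left them, time stands still between calls to the robot, and variables do not carry over. Pictures are saved under pics/ and viewed, at most 14 in all, crops included, and the job is handed in when it is done.

```bash
mkdir -p pics; ls; python3 - <<'E'
from rig import telemetry, viewer
import cv2, numpy as np
o=telemetry.get_obs(); print(o)
for c in ['scene','side','wrist']:
    im=viewer.camera(c); cv2.imwrite(f'pics/{c}0.png',im)
    i=viewer.camera_info(c); print(c,{k:np.round(v,4).tolist() for k,v in i.items()})
E
```

```text
pics
{'time': 0.0, 'q': array([-1.51350929e+00,  5.28461664e-01,  1.43387857e+00,  1.41214222e-05,
        1.18135792e+00, -1.78500428e-01]), 'joint_velocities': array([-0.00184166, -0.00072029, -0.00058313,  0.00042787, -0.00112954,
        0.00076433]), 'joint_torque': array([ 1.98719688e-03, -4.40034807e+01, -1.76587182e+01,  6.32044114e-02,
        5.81334683e-02, -1.71508950e-04]), 'position': array([ 0.14599863, -0.60702035,  0.24058188]), 'tool_rot': array([ 9.93058345e-01,  1.17618089e-01,  7.02816975e-05, -1.05041908e-03]), 'ft_force': array([ 0.56247647, -0.5485568 ,  0.32264097]), 'moment': array([-0.01324737,  0.00367676,  0.01342091]), 'grip_force': 0.0, 'grip_width': 0.08714516125295048}
scene {'intrinsics': [[431.5458, 0.0, 273.858], [0.0, 431.5458, 211.2847], [0.0, 0.0, 1.0]], 'rvec': [1.83, 1.5778, -0.706], 'tvec': [-0.1238, -0.264, 1.7982]}
side {'intrinsics': [[432.776, 0.0, 276.9165], [0.0, 432.776, 207.4465], [0.0, 0.0, 1.0]], 'rvec': [0.029, -2.7203, 1.536], 'tvec': [0.5244, 0.0716, 1.1809]}
wrist {'intrinsics': [[375.2467, 0.0, 279.8293], [0.0, 375.2467, 204.8704], [0.0, 0.0, 1.0]], 'hand_eye': [[0.0003, -0.9523, -0.3051, 0.0848], [1.0, -0.0001, 0.0012, -0.0009], [-0.0011, -0.3051, 0.9523, -0.1418], [0.0, 0.0, 0.0, 1.0]]}
```

View pics/scene0.png

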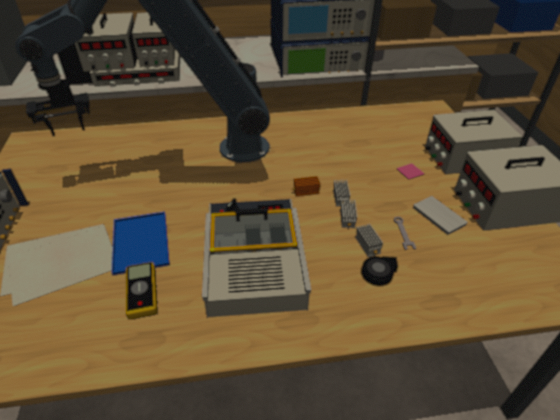

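View pics/side0.png

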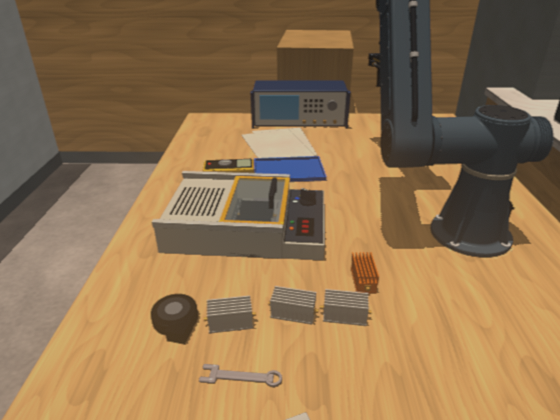

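```bash
cat > h.py <<'E'
import numpy as np, cv2
from rig import telemetry, viewer
from scipy.spatial.transform import Rotation as R
def cam(name,obs=None):
    i=viewer.camera_info(name); K=np.array(i['intrinsics'])
    if name=='wrist':
        H=np.array(i['hand_eye']); T=np.eye(4)
        T[:3,:3]=R.from_quat(obs['tool_rot']).as_matrix(); T[:3,3]=obs['position']
        M=np.linalg.inv(T@H)
    else:
        M=np.eye(4); M[:3,:3]=R.from_rotvec(np.ravel(i['rvec'])).as_matrix(); M[:3,3]=np.ravel(i['tvec'])
    return K,M
def proj(KM,p):
    K,M=KM; c=np.atleast_2d(p)@M[:3,:3].T+M[:3,3]; u=c@K.T; return u[:,:2]/u[:,2:]
def ray(KM,uv):
    K,M=KM; d=M[:3,:3].T@np.linalg.solve(K,[uv[0],uv[1],1.]); return -M[:3,:3].T@M[:3,3],d/np.linalg.norm(d)
def onz(KM,uv,z):
    o,d=ray(KM,uv); return o+d*(z-o[2])/d[2]
def tri(rays):
    A=0;b=0
    for o,d in rays:
        P=np.eye(3)-np.outer(d,d);A=A+P;b=b+P@o
    x=np.linalg.solve(A,b); return x,[np.linalg.norm((np.eye(3)-np.outer(d,d))@(x-o)) for o,d in rays]
E
python3 - <<'E'
from h import *
for c in ['scene','side']:
    KM=cam(c)
    print(c,ray(KM,(280,210))[0].round(3))
    for t in ['amp0','done0','guard_handle','selector','blower','meter','spanner','fixture','tray_in']:
        r=viewer.recognise(c,t)
        print(c,t,[(np.round(x['bbox']).astype(int).tolist(),round(x['p'],2)) for x in r])
E
```

```text
scene [ 1.516 -0.095  1.006]
scene amp0 [([356, 230, 29, 28], 0.89), ([341, 201, 16, 29], 0.78), ([334, 180, 15, 27], 0.72), ([292, 178, 32, 20], 0.72), ([360, 251, 34, 37], 0.29)]
scene done0 []
scene guard_handle [([206, 208, 92, 48], 0.56), ([334, 179, 16, 27], 0.49)]
scene selector [([334, 182, 16, 26], 0.3)]
scene blower [([359, 252, 36, 36], 0.83), ([226, 198, 13, 14], 0.43)]
scene meter [([124, 263, 32, 56], 0.75)]
scene spanner [([396, 216, 20, 34], 0.58)]
scene fixture [([394, 214, 18, 36], 0.69), ([199, 198, 112, 118], 0.55), ([211, 210, 87, 41], 0.29)]
scene tray_in []
side [0.496 0.987 0.674]
side amp0 [([202, 296, 53, 40], 0.96), ([270, 286, 48, 37], 0.77), ([322, 288, 46, 37], 0.7), ([347, 256, 32, 38], 0.59)]
side done0 []
side guard_handle [([217, 175, 70, 49], 0.64), ([202, 297, 58, 37], 0.51)]
side selector [([301, 191, 19, 14], 0.76)]
side blower [([152, 292, 45, 49], 0.58)]
side meter [([202, 159, 52, 17], 0.86)]
side spanner [([199, 361, 84, 24], 0.75)]
side fixture [([154, 167, 172, 94], 0.91)]
side tray_in [([256, 156, 69, 28], 0.59)]
```

The scene view shows three silver amplifiers at about (342,192), (349,213) and (369,239), the orange look-alike at (307,186), the fixture at (255,255), the blue tray at (140,242), the meter at (141,288) and the blower at (379,270). The side view agrees. The silver ones match the description and the orange one stays untouched.

```bash
python3 - <<'E'
from h import *
S=cam('scene');D=cam('side')
for n,uv,z in [('fixTL',(207,203),.05),('fixTR',(286,203),.05),('fixNL',(207,309),.0),('fixNR',(306,303),.0),('amp A',(342,190),.05),('B',(349,211),.05),('C',(369,237),.05),('orange',(306,183),.05),
  ('trayTL',(113,220),.016),('trayTR',(166,214),.016),('trayBL',(116,271),.016),('trayBR',(169,263),.016),('meter',(141,288),.04),('blower',(379,268),.03),('knob',(232,207),.08)]:
    print(n,onz(S,uv,z).round(3)[:2])
for n,uv,z in [('C',(230,312),.025),('B',(294,303),.025),('A',(346,306),.025),('orange',(364,272),.025),('knob',(308,197),.08),('fix NR',(161,250),0),('fix consoleR',(323,256),0)]:
    print('side',n,onz(D,uv,z).round(3)[:2])
E
```

```text
fixTL [ 0.389 -0.161]
fixTR [0.429 0.104]
fixNL [ 0.784 -0.179]
fixNR [0.805 0.098]
amp A [0.389 0.309]
B [0.5   0.303]
C [0.626 0.331]
orange [0.332 0.192]
trayTL [ 0.389 -0.479]
trayTR [ 0.385 -0.303]
trayBL [ 0.619 -0.441]
trayBR [ 0.611 -0.286]
meter [ 0.715 -0.356]
blower [0.735 0.33 ]
knob [ 0.456 -0.079]
side C [0.614 0.332]
side B [0.481 0.303]
side A [0.371 0.31 ]
side orange [0.317 0.198]
side knob [ 0.439 -0.056]
side fix NR [0.824 0.088]
side fix consoleR [0.405 0.106]
```

```bash
cat > plan.py <<'E'
# usage: python3 plan.py x y z psi_deg [maxmm]  -> per-call shift/roll/rows
import sys; from h import *
def wrap(a): return (a+180)%360-180
def psi(o):
    m=R.from_quat(o['tool_rot']).as_matrix(); return np.degrees(np.arctan2(m[1,0],m[0,0]))
def plan(p,ps,step=40.):
    o=telemetry.get_obs(); p0=o['position']; s0=psi(o); d=(np.array(p)-p0)*1e3; r=-wrap(ps-s0)
    q6=o['q'][5]; 
    n=max(1,int(np.ceil(max(np.linalg.norm(d)/step,abs(r)/7)))); k=int(np.ceil(n/5))
    print('t %.1f at'%o['time'],p0.round(4),'psi %.1f q1 %.2f q6 %.2f'%(s0,o['q'][0],q6),'F',o['ft_force'].round(1),'w %.4f gf %.1f'%(o['grip_width'],o['grip_force']))
    for i in range(k):
        a=np.radians(s0-r*i/k); c,s=np.cos(a),np.sin(a); dd=d/k
        print('  call%d tx %.1f ty %.1f tz %.1f roll %.1f rows %d'%(i+1,c*dd[0]+s*dd[1],s*dd[0]-c*dd[1],-dd[2],r/k,int(np.ceil(n/k))))
if __name__=='__main__':
    a=list(map(float,sys.argv[1:])); plan(a[:3],a[3],*(a[4:5]))
E
python3 plan.py .5 -.04 .33 179
```

```text
t 1.1 at [ 0.146  -0.6077  0.2415] psi 13.5 q1 -1.51 q6 -0.18 F [ 0.1 -0.7  1.2] w 0.0871 gf 0.0
  call1 tx 95.4 ty -93.9 tz -17.7 roll -33.1 rows 5
  call2 tx 131.1 ty -26.6 tz -17.7 roll -33.1 rows 5
  call3 tx 124.4 ty 49.4 tz -17.7 roll -33.1 rows 5
  call4 tx 77.2 ty 109.3 tz -17.7 roll -33.1 rows 5
  call5 tx 5.0 ty 133.7 tz -17.7 roll -33.1 rows 5
```

```bash

python3 -m creep '[{"translation":[19,-19,-4],"roll":-6.6,"gripper":87},{"translation":[38,-38,-8],"roll":-13.2,"gripper":87},{"translation":[57,-56,-11],"roll":-20,"gripper":87},{"translation":[76,-75,-14],"roll":-26.5,"gripper":87},{"translation":[95,-94,-18],"roll":-33,"gripper":87}]' 20 
python3 -m creep '[{"translation":[26,-5,-4],"roll":-6.6,"gripper":87},{"translation":[52,-10,-8],"roll":-13.2,"gripper":87},{"translation":[78,-16,-11],"roll":-20,"gripper":87},{"translation":[104,-21,-14],"roll":-26.5,"gripper":87},{"translation":[131,-27,-18],"roll":-33,"gripper":87}]' 
python3 -m creep '[{"translation":[25,10,-4],"roll":-6.6,"gripper":87},{"translation":[50,20,-8],"roll":-13.2,"gripper":87},{"translation":[75,30,-11],"roll":-20,"gripper":87},{"translation":[100,40,-14],"roll":-26.5,"gripper":87},{"translation":[124,49,-18],"roll":-33,"gripper":87}]' 
python3 -m creep '[{"translation":[15,22,-4],"roll":-6.6,"gripper":87},{"translation":[30,44,-8],"roll":-13.2,"gripper":87},{"translation":[46,66,-11],"roll":-20,"gripper":87},{"translation":[62,88,-14],"roll":-26.5,"gripper":87},{"translation":[77,109,-18],"roll":-33,"gripper":87}]' 
python3 -m creep '[{"translation":[1,27,-4],"roll":-6.6,"gripper":87},{"translation":[2,54,-8],"roll":-13.2,"gripper":87},{"translation":[3,80,-11],"roll":-20,"gripper":87},{"translation":[4,107,-14],"roll":-26.5,"gripper":87},{"translation":[5,134,-18],"roll":-33,"gripper":87}]' 
cat > snap.py <<'E'
import sys; from h import *; import pickle
o=telemetry.get_obs(); im=viewer.camera('wrist'); cv2.imwrite(f'pics/{sys.argv[1]}.png',im); pickle.dump(cam('wrist',o),open(f'pics/{sys.argv[1]}.pkl','wb'))
for t in sys.argv[2:]:
    print(t,[(np.round(x['bbox']).astype(int).tolist(),round(x['p'],2)) for x in viewer.recognise('wrist',t)])
E
python3 snap.py w1 done0 selector guard_handle; python3 plan.py .46 -.04 .33 180
```

```text
time: 1.47
position: [0.2169, -0.4929, 0.2595]
tool_rot: [0.918, 0.397, 0.0, -0.0]
ft_force: [0.4, 0.3, -0.2]
grip_width: 0.0873
grip_force: 0.0
time: 1.88
position: [0.2875, -0.3795, 0.2778]
tool_rot: [0.767, 0.642, -0.0, 0.0]
ft_force: [0.6, 0.9, 0.3]
grip_width: 0.0874
grip_force: 0.0
time: 2.3
position: [0.3583, -0.2661, 0.2958]
tool_rot: [0.553, 0.833, 0.0, 0.0]
ft_force: [-0.4, 1.5, 0.5]
grip_width: 0.0872
grip_force: 0.0
time: 2.72
position: [0.4295, -0.1532, 0.3138]
tool_rot: [0.294, 0.956, 0.0, 0.0]
ft_force: [0.3, -0.7, 0.3]
grip_width: 0.0874
grip_force: 0.0
time: 3.13
position: [0.5011, -0.04, 0.3318]
tool_rot: [0.01, 1.0, -0.0, -0.0]
ft_force: [-0.1, -0.3, -0.0]
grip_width: 0.0873
grip_force: 0.0
done0 [([221, 90, 43, 40], 0.68)]
selector [([217, 88, 46, 42], 0.89)]
guard_handle [([175, 162, 248, 144], 0.6)]
t 3.3 at [ 0.5007 -0.0409  0.3315] psi 178.5 q1 -0.30 q6 -1.85 F [ 0.1  0.1 -0.4] w 0.0869 gf 0.0
  call1 tx 40.7 ty -0.1 tz 1.5 roll -1.5 rows 2
```

View pics/w1.png

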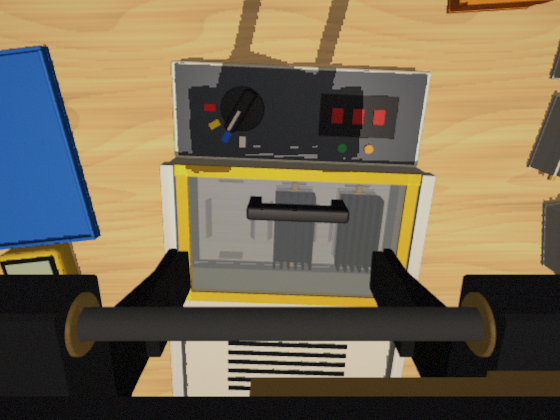

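The wrist view shows the knob at (241,108) with its white pointer toward the blue mark (227,137), the white mark at (242,142), and the handle from (249,210) to (347,213). Two black amplifiers sit in the middle and right nests, at (295,228) and (360,228), and the left nest is empty.

```bash

python3 -m creep '[{"translation":[30,0,20],"roll":0,"gripper":87},{"translation":[60,0,40],"roll":0,"gripper":87},{"translation":[85,0,50],"roll":-0.7,"gripper":87},{"translation":[85,0,50],"roll":-1.5,"gripper":87},{"translation":[85,0,50],"roll":-1.5,"gripper":87}]' 
python3 snap.py w2 selector; python3 - <<'E'
from h import *
import pickle
a=pickle.load(open('pics/w1.pkl','rb'))
for n,uv,z in [('cTL',(173,62),.051),('cTR',(428,73),.051),('cBL',(174,160),.051),('knob',(241,106),.085),('hL',(248,209),.124),('hR',(348,212),.124),('d1',(295,228),.06),('d2',(360,228),.06),('or',(470,3),.0)]: print(n,onz(a,uv,z).round(4)[:2])
im=cv2.imread('pics/w2.png'); cv2.imwrite('pics/w2b.png',cv2.resize(im[:380],None,fx=1.42,fy=1.42,interpolation=cv2.INTER_CUBIC))
E
```

```text
time: 3.75
position: [0.4137, -0.0396, 0.281]
tool_rot: [0.001, 1.0, 0.0, -0.001]
ft_force: [0.2, -0.2, -0.6]
grip_width: 0.087
grip_force: 0.0
selector [([216, 176, 48, 53], 0.92)]
cTL [ 0.3922 -0.15  ]
cTR [0.4086 0.1198]
cBL [ 0.4965 -0.1601]
knob [ 0.4367 -0.0771]
hL [ 0.5327 -0.0714]
hR [0.5378 0.027 ]
d1 [ 0.5788 -0.0231]
d2 [0.5803 0.0536]
or [0.3338 0.1787]
```

View pics/w2b.png

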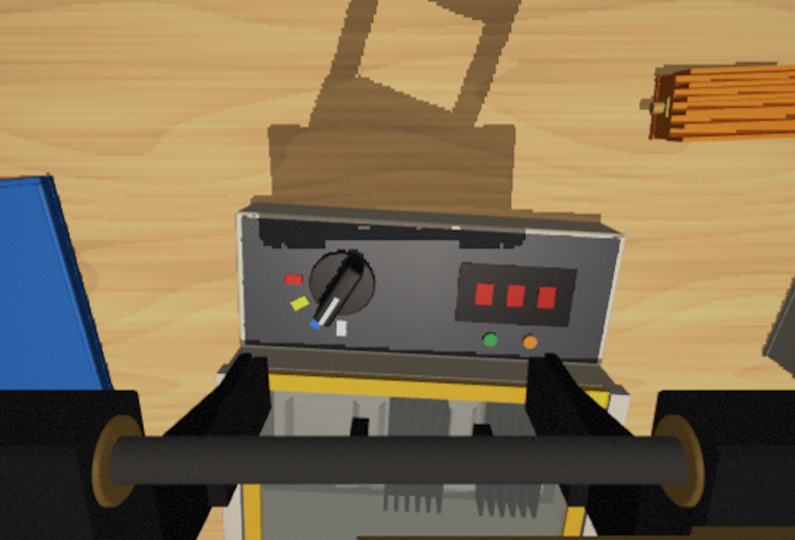

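The second view shows the knob skirt centred at (342,284) in the crop and the console corners at (240,213) and (622,237). The pointer is at the blue mark (316,324), one click left of the white OFF mark (341,328).

```bash
python3 - <<'E'
from h import *
import pickle; from scipy.optimize import least_squares
a=pickle.load(open('pics/w1.pkl','rb'));b=pickle.load(open('pics/w2.pkl','rb')); s=1.42
P=[(a,(-185,-142,51),(173,62)),(a,(-185,142,51),(428,73)),(b,(-185,-142,51),(240/s,213/s)),(b,(-185,142,51),(622/s,237/s)),
 (a,(-45,-50,133),(248,205)),(a,(-45,50,133),(348,208))]
def W(f,q): 
    c,sn=np.cos(q[2]),np.sin(q[2]); f=np.array(f)/1e3; return np.array([q[0]+c*f[0]-sn*f[1],q[1]+sn*f[0]+c*f[1],f[2]])
def res(q): return np.concatenate([proj(k,W(f,q))[0]-uv for k,f,uv in P])
r=least_squares(res,[.58,-.03,-.02],loss='soft_l1'); q=r.x; print(q.round(4),np.degrees(q[2]).round(2)); print(res(q).reshape(-1,2).round(1).tolist())
for f in [(-75,-128,97),(-75,128,97)]: print(f,proj(a,W(f,q)).round(0))
x,e=tri([ray(a,(242.5,108)),ray(b,(342/s,284/s))]); print('skirt',x.round(4),e)
c,sn=np.cos(q[2]),np.sin(q[2]); d=x[:2]-q[:2]; print('in fixture',c*d[0]+sn*d[1],-sn*d[0]+c*d[1])
# pointer angle
for z in (.089,):
    u=onz(b,(352/s,262/s),z);v=onz(b,(321/s,318/s),z); print('bar ends',u.round(4),v.round(4),'mid',((u+v)/2).round(4),'ang',np.degrees(np.arctan2(*(v-u)[[1,0]]))-np.degrees(q[2]))
for n in range(3): print('nest',n,W((0,(n-1)*78,22),q).round(4))
print('handle',W((-45,0,124),q).round(4))
E
```

```text
[ 0.5842 -0.0253 -0.0622] -3.56
[[-5.4, -1.4], [7.7, -0.4], [-6.5, -0.1], [7.3, -0.2], [-1.7, 10.3], [1.9, 11.5]]
(-75, -128, 97) [[174. 173.]]
(-75, 128, 97) [[422. 183.]]
skirt [ 0.4401 -0.0783  0.0603] [np.float64(9.108305961686183e-05), np.float64(9.108305961687218e-05)]
in fixture -0.1404693651751799 -0.061806218534507296
bar ends [ 0.4165 -0.0682  0.089 ] [ 0.4551 -0.0901  0.089 ] mid [ 0.4358 -0.0791  0.089 ] ang -25.921354432478022
nest 0 [ 0.5793 -0.1032  0.022 ]
nest 1 [ 0.5842 -0.0253  0.022 ]
nest 2 [0.589  0.0525 0.022 ]
handle [ 0.5392 -0.0225  0.124 ]
```

```bash
python3 plan.py .4385 -.0785 .15 147
```

```text
t 3.9 at [ 0.417  -0.0403  0.2823] psi 179.9 q1 -0.36 q6 -1.93 F [ 0.6 -0.1 -0.2] w 0.0869 gf 0.0
  call1 tx -21.6 ty -38.2 tz 132.3 roll 32.9 rows 5
```

```bash

python3 -m creep '[{"translation":[-4,-8,26],"roll":6.6,"gripper":50},{"translation":[-8,-15,52],"roll":13.2,"gripper":50},{"translation":[-13,-23,78],"roll":20,"gripper":50},{"translation":[-17,-31,105],"roll":26.5,"gripper":50},{"translation":[-21.5,-38.2,132],"roll":33,"gripper":50}]' 15
python3 snap.py w3 selector; python3 plan.py .4385 -.0785 .092 147
```

```text
time: 4.27
position: [0.4399, -0.079, 0.149]
tool_rot: [0.287, 0.958, -0.0, 0.002]
ft_force: [0.5, -1.0, 1.0]
grip_width: 0.0617
grip_force: 0.0
selector [([244, 186, 71, 87], 0.82)]
t 4.4 at [ 0.4379 -0.0784  0.1468] psi 146.9 q1 -0.43 q6 -1.42 F [-1.3  0.9  0.9] w 0.0547 gf 0.0
  call1 tx -0.6 ty 0.3 tz 54.8 roll -0.1 rows 2
```

View pics/w3.png

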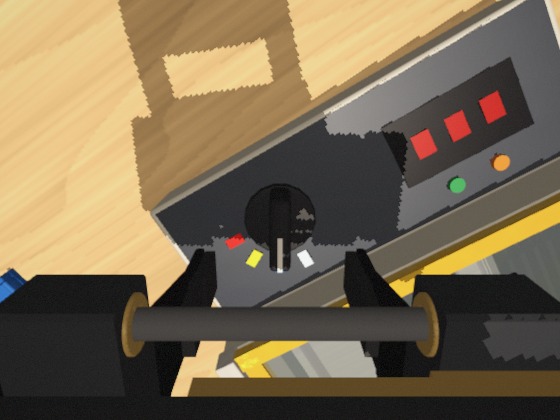

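The bar stands vertical in the picture at column 280, midway between the fingers, so it is aligned.

```bash

python3 -m creep '[{"translation":[-0.5,0,20],"roll":0,"gripper":50},{"translation":[-0.5,0,40],"roll":0,"gripper":50},{"translation":[-0.5,0,55],"roll":0,"gripper":50},{"translation":[-0.5,0,55],"roll":0,"gripper":8},{"translation":[-0.5,0,55],"roll":0,"gripper":8}]' 15
python3 -m creep '[{"translation":[0,0,0],"roll":0,"gripper":8},{"translation":[0,0,0],"roll":0,"gripper":8},{"translation":[0,0,0],"roll":0,"gripper":8},{"translation":[0,0,0],"roll":0,"gripper":8},{"translation":[0,0,0],"roll":0,"gripper":8}]' 15
python3 -m creep '[{"translation":[0,0,0],"roll":-6,"gripper":8},{"translation":[0,0,0],"roll":-12,"gripper":8},{"translation":[0,0,0],"roll":-18,"gripper":8},{"translation":[0,0,0],"roll":-24,"gripper":8},{"translation":[0,0,0],"roll":-30,"gripper":8}]'
python3 -m creep '[{"translation":[0,0,0],"roll":0,"gripper":8},{"translation":[0,0,0],"roll":0,"gripper":8}]'; python3 plan.py .4385 -.0785 .092 147
```

```text
time: 4.78
position: [0.4387, -0.0778, 0.0953]
tool_rot: [0.283, 0.959, -0.0, 0.0]
ft_force: [0.1, 0.1, 0.1]
grip_width: 0.0433
grip_force: 0.0
time: 5.2
position: [0.438, -0.0778, 0.0952]
tool_rot: [0.284, 0.959, -0.0, 0.001]
ft_force: [-2.0, -2.5, 5.7]
grip_width: 0.0129
grip_force: 15.0
time: 5.62
position: [0.4376, -0.0793, 0.0952]
tool_rot: [0.022, 1.0, -0.002, 0.0]
ft_force: [-4.8, -9.9, 4.5]
grip_width: 0.0129
grip_force: 15.0
time: 5.78
position: [0.4375, -0.0793, 0.0952]
tool_rot: [0.025, 1.0, -0.001, -0.0]
ft_force: [-4.5, -8.0, 5.3]
grip_width: 0.0128
grip_force: 15.0
t 5.8 at [ 0.4375 -0.0793  0.0952] psi 177.1 q1 -0.43 q6 -1.95 F [-4.5 -8.   5.3] w 0.0128 gf 15.0
  call1 tx -0.9 ty 0.8 tz 3.2 roll 30.1 rows 5
```

```bash

python3 -m creep '[{"translation":[0,0,0],"roll":0,"gripper":50},{"translation":[0,0,0],"roll":0,"gripper":50},{"translation":[0,0,0],"roll":0,"gripper":50},{"translation":[0,0,-35],"roll":0,"gripper":50},{"translation":[0,0,-75],"roll":0,"gripper":50}]' 15
cat > fit.py <<'E'
from h import *
import pickle; from scipy.optimize import least_squares
a=pickle.load(open('pics/w1.pkl','rb'));b=pickle.load(open('pics/w2.pkl','rb')); s=1.42
P=[(a,(-185,-135,51),(173,62)),(a,(-185,135,51),(428,73)),(b,(-185,-135,51),(240/s,213/s)),(b,(-185,135,51),(622/s,237/s)),
 (a,(-45,-50,133),(248,212)),(a,(-45,50,133),(348,215))]
def W(f,q): 
    c,sn=np.cos(q[2]),np.sin(q[2]); f=np.array(f)/1e3; return np.array([q[0]+c*f[0]-sn*f[1],q[1]+sn*f[0]+c*f[1],f[2]])
def res(q): return np.concatenate([proj(k,W(f,q))[0]-uv for k,f,uv in P])
q=least_squares(res,[.58,-.03,-.02]).x
if __name__=='__main__':
    print(q.round(4),np.degrees(q[2]).round(2)); print(res(q).reshape(-1,2).round(1).tolist())
    for n in range(3): print('nest',n,W((0,(n-1)*78,22),q).round(4))
    print('handle',W((-45,0,124),q).round(4),W((105,0,124),q).round(4))
E
python3 fit.py; python3 plan.py .541 -.0235 .19 86.3
```

```text
time: 6.2
position: [0.4356, -0.0765, 0.1676]
tool_rot: [0.026, 1.0, 0.002, -0.004]
ft_force: [1.9, 0.0, -0.3]
grip_width: 0.0384
grip_force: 0.0
[ 0.5832 -0.0257 -0.0612] -3.51
[[0.6, -1.9], [0.7, -1.7], [-0.2, -0.5], [-0.1, -1.6], [-2.3, 2.5], [1.4, 3.5]]
nest 0 [ 0.5785 -0.1036  0.022 ]
nest 1 [ 0.5832 -0.0257  0.022 ]
nest 2 [0.588  0.0521 0.022 ]
handle [ 0.5383 -0.023   0.124 ] [ 0.688  -0.0322  0.124 ]
t 6.2 at [ 0.4356 -0.0765  0.1676] psi 177.0 q1 -0.43 q6 -1.95 F [ 1.9  0.  -0.3] w 0.0384 gf 0.0
  call1 tx -34.2 ty 19.5 tz -7.5 roll 30.2 rows 5
  call2 tx -19.7 ty 34.0 tz -7.5 roll 30.2 rows 5
  call3 tx 0.1 ty 39.3 tz -7.5 roll 30.2 rows 5
```

```bash

python3 -m creep '[{"translation":[-7,4,-2],"roll":6,"gripper":50},{"translation":[-14,8,-3],"roll":12,"gripper":50},{"translation":[-21,12,-5],"roll":18,"gripper":50},{"translation":[-28,16,-6],"roll":24,"gripper":50},{"translation":[-34,19.5,-7.5],"roll":30.2,"gripper":50}]' 15
python3 -m creep '[{"translation":[-4,7,-2],"roll":6,"gripper":50},{"translation":[-8,14,-3],"roll":12,"gripper":50},{"translation":[-12,21,-5],"roll":18,"gripper":50},{"translation":[-16,28,-6],"roll":24,"gripper":50},{"translation":[-20,34,-7.5],"roll":30.2,"gripper":50}]'
python3 -m creep '[{"translation":[0,8,-2],"roll":6,"gripper":50},{"translation":[0,16,-3],"roll":12,"gripper":50},{"translation":[0,24,-5],"roll":18,"gripper":50},{"translation":[0,32,-6],"roll":24,"gripper":50},{"translation":[0,38,-7.5],"roll":30.2,"gripper":50}]'
python3 snap.py w4 guard_handle; python3 plan.py .539 -.0235 .122 86.5
```

```text
time: 6.62
position: [0.473, -0.0593, 0.1772]
tool_rot: [0.288, 0.958, 0.0, 0.0]
ft_force: [0.8, 1.1, -0.2]
grip_width: 0.0498
grip_force: 0.0
time: 7.03
position: [0.5081, -0.0416, 0.1844]
tool_rot: [0.527, 0.85, 0.0, -0.0]
ft_force: [-0.1, -0.9, -0.4]
grip_width: 0.05
grip_force: 0.0
time: 7.45
position: [0.5423, -0.0246, 0.1919]
tool_rot: [0.731, 0.683, 0.0, -0.0]
ft_force: [-0.1, -0.6, -0.9]
grip_width: 0.0504
grip_force: 0.0
guard_handle [([205, 1, 277, 369], 0.69)]
t 7.5 at [ 0.5428 -0.0247  0.1921] psi 86.5 q1 -0.25 q6 -0.19 F [-0.7 -0.7  0.1] w 0.0498 gf 0.0
  call1 tx 1.0 ty -3.9 tz 70.1 roll -0.0 rows 2
```

View pics/w4.png

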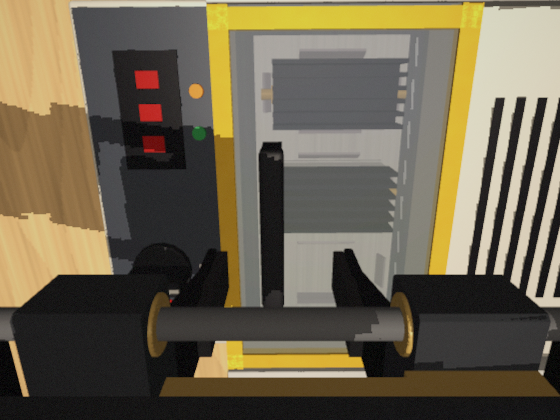

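```bash
python3 - <<'E'
from h import *; import pickle
a=pickle.load(open('pics/w4.pkl','rb'))
for uv,z in [((272,150),.133),((273,298),.133),((272,215),.133)]: print(onz(a,uv,z).round(4))
E
python3 -m creep '[{"translation":[1,-2,25],"roll":0,"gripper":50},{"translation":[1,-4,50],"roll":0,"gripper":50},{"translation":[1,-4,70],"roll":0,"gripper":8},{"translation":[1,-4,70],"roll":0,"gripper":8},{"translation":[1,-4,70],"roll":0,"gripper":8}]' 15
python3 -m creep '[{"translation":[0,0,0],"roll":0,"gripper":8},{"translation":[0,0,0],"roll":0,"gripper":8},{"translation":[0,0,0],"roll":0,"gripper":8},{"translation":[0,0,0],"roll":0,"gripper":8}]' 15; python3 plan.py .688 -.0322 .122 86.5
```

```text
[0.5417 0.0274 0.133 ]
[ 0.5356 -0.0631  0.133 ]
[ 0.5389 -0.0095  0.133 ]
time: 7.97
position: [0.5369, -0.0239, 0.1212]
tool_rot: [0.728, 0.685, -0.001, -0.001]
ft_force: [0.4, 0.7, 0.5]
grip_width: 0.0371
grip_force: 0.0
time: 8.3
position: [0.5383, -0.0242, 0.1232]
tool_rot: [0.729, 0.685, 0.0, 0.001]
ft_force: [-1.4, 0.1, 3.7]
grip_width: 0.0141
grip_force: 15.0
t 8.3 at [ 0.5383 -0.0242  0.1232] psi 86.4 q1 -0.25 q6 -0.19 F [-1.4  0.1  3.7] w 0.0141 gf 15.0
  call1 tx 1.3 ty 149.9 tz 1.2 roll -0.1 rows 4
```

```bash

python3 -m creep '[{"translation":[0,20,0],"roll":0,"gripper":8},{"translation":[0,45,0],"roll":0,"gripper":8},{"translation":[0,70,0],"roll":0,"gripper":8},{"translation":[0,95,0],"roll":0,"gripper":8},{"translation":[0,115,0],"roll":0,"gripper":8}]' 15
python3 -m creep '[{"translation":[0,15,0],"roll":0,"gripper":8},{"translation":[0,28,0],"roll":0,"gripper":8},{"translation":[0,35,0],"roll":0,"gripper":8},{"translation":[0,38,0],"roll":0,"gripper":8},{"translation":[0,38,0],"roll":0,"gripper":8}]' 15; python3 plan.py .688 -.0322 .122 86.5
```

```text
time: 8.72
position: [0.6534, -0.0312, 0.1231]
tool_rot: [0.729, 0.685, -0.0, -0.001]
ft_force: [-3.8, -0.2, 3.0]
grip_width: 0.0138
grip_force: 15.0
time: 9.13
position: [0.6873, -0.0332, 0.123]
tool_rot: [0.729, 0.685, -0.003, -0.003]
ft_force: [-8.9, -0.1, 9.8]
grip_width: 0.0138
grip_force: 15.0
t 9.1 at [ 0.6873 -0.0332  0.123 ] psi 86.5 q1 -0.21 q6 -0.15 F [-8.9 -0.1  9.8] w 0.0138 gf 15.0
  call1 tx 1.1 ty 0.7 tz 1.0 roll -0.0 rows 1
```

```bash

python3 -m creep '[{"translation":[0,-3,0],"roll":0,"gripper":60},{"translation":[0,-3,0],"roll":0,"gripper":60},{"translation":[0,-3,0],"roll":0,"gripper":60},{"translation":[0,-3,-35],"roll":0,"gripper":60},{"translation":[0,-3,-75],"roll":0,"gripper":60}]' 25
python3 plan.py .55 0.01 .26 176.5
```

```text
time: 9.55
position: [0.6855, -0.0331, 0.1937]
tool_rot: [0.729, 0.685, -0.002, -0.004]
ft_force: [0.8, 0.1, -0.3]
grip_width: 0.0394
grip_force: 0.0
t 9.6 at [ 0.6855 -0.0331  0.1937] psi 86.4 q1 -0.21 q6 -0.15 F [ 0.8  0.1 -0.3] w 0.0394 gf 0.0
  call1 tx 11.5 ty -46.0 tz -22.1 roll -30.0 rows 5
  call2 tx 33.0 ty -34.0 tz -22.1 roll -30.0 rows 5
  call3 tx 45.6 ty -13.0 tz -22.1 roll -30.0 rows 5
```

```bash

python3 -m creep '[{"translation":[2,-9,-6],"roll":-6,"gripper":60},{"translation":[5,-18,-10],"roll":-12,"gripper":60},{"translation":[7,-28,-14],"roll":-18,"gripper":60},{"translation":[9,-37,-18],"roll":-24,"gripper":60},{"translation":[11.5,-46,-22],"roll":-30,"gripper":60}]' 25
python3 -m creep '[{"translation":[7,-7,-6],"roll":-6,"gripper":60},{"translation":[14,-14,-10],"roll":-12,"gripper":60},{"translation":[20,-21,-14],"roll":-18,"gripper":60},{"translation":[26,-28,-18],"roll":-24,"gripper":60},{"translation":[33,-34,-22],"roll":-30,"gripper":60}]'
python3 -m creep '[{"translation":[9,-3,-6],"roll":-6,"gripper":60},{"translation":[18,-6,-10],"roll":-12,"gripper":60},{"translation":[27,-9,-14],"roll":-18,"gripper":60},{"translation":[36,-11,-18],"roll":-24,"gripper":60},{"translation":[45,-13,-22],"roll":-30,"gripper":60}]'
python3 -m creep '[{"translation":[0,0,0],"roll":0,"gripper":60}]'
python3 snap.py w5 done0 selector; python3 plan.py .5832 -.0257 .15 176.5

```

```text
time: 9.97
position: [0.6425, -0.0192, 0.2193]
tool_rot: [0.525, 0.851, 0.0, 0.001]
ft_force: [-1.3, -0.1, 0.5]
grip_width: 0.059
grip_force: 0.0
time: 10.38
position: [0.5974, -0.0048, 0.2413]
tool_rot: [0.287, 0.958, 0.0, 0.001]
ft_force: [1.0, -0.3, 0.5]
grip_width: 0.0604
grip_force: 0.0
time: 10.8
position: [0.5528, 0.0094, 0.2633]
tool_rot: [0.029, 1.0, -0.0, 0.001]
ft_force: [-0.1, 0.1, -0.3]
grip_width: 0.06
grip_force: 0.0
time: 10.88
position: [0.5519, 0.0099, 0.2638]
tool_rot: [0.03, 1.0, 0.0, 0.0]
ft_force: [0.6, -0.3, 0.2]
grip_width: 0.0604
grip_force: 0.0
done0 [([300, 151, 52, 106], 0.76), ([216, 155, 51, 100], 0.69)]
selector [([140, 26, 59, 62], 0.79), ([215, 153, 55, 99], 0.41)]
t 11.0 at [0.5535 0.0092 0.2631] psi 176.3 q1 -0.19 q6 -1.69 F [ 0.9  0.3 -0.1] w 0.0603 gf 0.0
  call1 tx -31.9 ty -32.9 tz 113.1 roll -0.2 rows 4
```

View pics/w5.png

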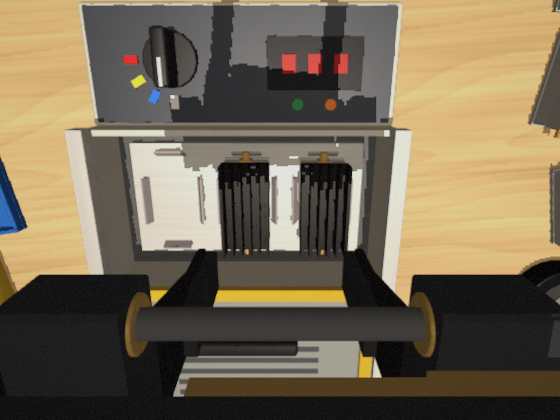

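The bay is open. The pointer stands vertical (OFF), the black amplifier tops span columns 219–270 and 300–351 over rows 163–255, and the empty nest's guides are at (148,200), (201,198), (170,152) and (178,243).

```bash
python3 - <<'E'
from h import *; import pickle; from fit import W,q
a=pickle.load(open('pics/w5.pkl','rb'));b=pickle.load(open('pics/w1.pkl','rb'))
print('nest0 guides',[onz(a,uv,.027).round(4)[:2].tolist() for uv in [(148,200),(201,198),(170,152),(178,243)]])
for n,c in (('d1',(219,270)),('d2',(300,351))):
    print(n,[onz(a,(u,v),.072).round(4)[:2].tolist() for u in c for v in (163,254)])
for n in range(3): print(proj(a,W((0,(n-1)*78,72),q)).round(1), proj(a,W((0,(n-1)*78,22),q)).round(1))
# height: amp2 top left/right edges near rear in two views
print('tri d2 brass rear', [x for x in tri([ray(a,(324,157)),ray(b,(359,189))])])
print('tri d1 brass rear', [x for x in tri([ray(a,(247,157)),ray(b,(296,187))])])
E
```

```text
nest0 guides [[0.5756, -0.1304], [0.5767, -0.0743], [0.5264, -0.0996], [0.6265, -0.1059]]
d1 [[0.5319, -0.0432], [0.6215, -0.0531], [0.5347, 0.0027], [0.6245, -0.0035]]
d2 [[0.5363, 0.0297], [0.6262, 0.0258], [0.539, 0.0756], [0.6292, 0.0754]]
[[160.7 215.4]] [[174.9 199.8]]
[[243.4 215.5]] [[247.8 199.9]]
[[326.2 215.6]] [[320.7 200. ]]
tri d2 brass rear [array([0.53885358, 0.05512955, 0.03725327]), [np.float64(1.5184953071815556e-05), np.float64(1.518495307178346e-05)]]
tri d1 brass rear [array([ 0.53382921, -0.02078651,  0.04050687]), [np.float64(0.0001531169723732414), np.float64(0.00015311697237311789)]]
```

```bash
python3 plan.py .581 -.0248 .055 176.5
```

```text
t 11.0 at [0.5535 0.0092 0.2631] psi 176.3 q1 -0.19 q6 -1.69 F [ 0.9  0.3 -0.1] w 0.0603 gf 0.0
  call1 tx -14.8 ty -16.1 tz 104.1 roll -0.1 rows 3
  call2 tx -14.8 ty -16.1 tz 104.1 roll -0.1 rows 3
```

```bash

python3 -m creep '[{"translation":[-15,-16,25],"roll":0,"gripper":60},{"translation":[-29.6,-32.2,60],"roll":0,"gripper":60},{"translation":[-29.6,-32.2,100],"roll":0,"gripper":60},{"translation":[-29.6,-32.2,120],"roll":0,"gripper":60},{"translation":[-29.6,-32.2,120],"roll":0,"gripper":60}]' 25
python3 plan.py .581 -.0248 .055 176.5
```

```text
time: 11.45
position: [0.5774, -0.0246, 0.1376]
tool_rot: [0.033, 0.999, 0.001, -0.005]
ft_force: [0.3, 0.6, 0.5]
grip_width: 0.0597
grip_force: 0.0
t 11.4 at [ 0.5774 -0.0246  0.1376] psi 176.3 q1 -0.24 q6 -1.74 F [0.3 0.6 0.5] w 0.0597 gf 0.0
  call1 tx -3.6 ty 0.0 tz 82.6 roll -0.2 rows 3
```

```bash

python3 -m creep '[{"translation":[-2,0,30],"roll":0,"gripper":60},{"translation":[-2,0,60],"roll":0,"gripper":60},{"translation":[-2,0,75],"roll":0,"gripper":60},{"translation":[-2,0,84],"roll":0,"gripper":60},{"translation":[-2,0,84],"roll":0,"gripper":60}]' 25
python3 -m creep '[{"translation":[0,0,0],"roll":0,"gripper":40},{"translation":[0,0,0],"roll":0,"gripper":40},{"translation":[0,0,0],"roll":0,"gripper":40},{"translation":[0,0,0],"roll":0,"gripper":40},{"translation":[0,0,0],"roll":0,"gripper":40}]' 25
python3 plan.py .581 -.0248 .2 176.5
```

```text
time: 11.87
position: [0.5823, -0.0247, 0.0581]
tool_rot: [0.032, 0.999, 0.0, -0.001]
ft_force: [0.2, 0.6, -0.6]
grip_width: 0.0602
grip_force: 0.0
time: 12.28
position: [0.5836, -0.0252, 0.0607]
tool_rot: [0.031, 1.0, -0.001, 0.002]
ft_force: [-0.4, -0.5, 6.4]
grip_width: 0.046
grip_force: 25.0
t 12.3 at [ 0.5836 -0.0252  0.0607] psi 176.4 q1 -0.23 q6 -1.74 F [-0.4 -0.5  6.4] w 0.0460 gf 25.0
  call1 tx 2.6 ty 0.3 tz -139.3 roll -0.1 rows 4
```

```bash

python3 -m creep '[{"translation":[0,0,-15],"roll":0,"gripper":40},{"translation":[0,0,-40],"roll":0,"gripper":40},{"translation":[0,0,-75],"roll":0,"gripper":40},{"translation":[0,0,-110],"roll":0,"gripper":40},{"translation":[0,0,-150],"roll":0,"gripper":40}]' 25
python3 plan.py .46 -.28 .24 90 38
```

```text
time: 12.7
position: [0.5803, -0.0241, 0.2087]
tool_rot: [0.031, 1.0, 0.001, -0.003]
ft_force: [1.1, -0.4, -4.2]
grip_width: 0.0459
grip_force: 25.0
t 12.7 at [ 0.5803 -0.0241  0.2087] psi 176.4 q1 -0.23 q6 -1.74 F [ 1.1 -0.4 -4.2] w 0.0459 gf 25.0
  call1 tx 34.7 ty -87.6 tz -10.4 roll 28.8 rows 5
  call2 tx -11.9 ty -93.5 tz -10.4 roll 28.8 rows 5
  call3 tx -55.4 ty -76.2 tz -10.4 roll 28.8 rows 5
```

```bash
python3 - <<'E'
from h import *; import pickle
a=pickle.load(open('pics/w1.pkl','rb')); S=cam('scene'); D=cam('side')
u,v=onz(a,(47,46),.016),onz(a,(98,238),.016); d=v-u; print(u,v,'L',np.linalg.norm(d),'yaw',np.degrees(np.arctan2(d[1],d[0])))
n=np.array([d[1],-d[0],0])/np.linalg.norm(d); c=(u+v)/2+n*.085; print('centre',c.round(4)); t=d/np.linalg.norm(d)
for s in(-.05,.05): print((c+t*s).round(4))
cor=[c+t*i*.12+n*j*.085 for i,j in((-1,-1),(1,-1),(1,1),(-1,1))]
print(proj(S,cor).round(0).tolist(),proj(D,cor).round(0).tolist())
E
```

```text
[ 0.37046737 -0.29961856  0.016     ] [ 0.6050773  -0.28158326  0.016     ] L 0.2353021262833002 yaw 4.395884825620412
centre [ 0.4943 -0.3754  0.016 ]
[ 0.4444 -0.3792  0.016 ]
[ 0.5441 -0.3715  0.016 ]
[[167.0, 211.0], [171.0, 262.0], [113.0, 272.0], [116.0, 218.0]] [[326.0, 177.0], [254.0, 180.0], [254.0, 158.0], [319.0, 156.0]]
```

```bash
python3 plan.py .444 -.379 .13 94.4 38
```

```text
t 12.7 at [ 0.5803 -0.0241  0.2087] psi 176.4 q1 -0.23 q6 -1.74 F [ 1.1 -0.4 -4.2] w 0.0459 gf 25.0
  call1 tx 37.9 ty -120.9 tz 26.2 roll 27.3 rows 4
  call2 tx -21.8 ty -124.8 tz 26.2 roll 27.3 rows 4
  call3 tx -76.7 ty -100.9 tz 26.2 roll 27.3 rows 4
```

```bash

python3 -m creep '[{"translation":[8,-24,0],"roll":5.5,"gripper":40},{"translation":[15,-48,0],"roll":11,"gripper":40},{"translation":[23,-73,0],"roll":16.5,"gripper":40},{"translation":[30,-97,0],"roll":22,"gripper":40},{"translation":[38,-121,0],"roll":27.3,"gripper":40}]' 25
python3 -m creep '[{"translation":[-4,-25,0],"roll":5.5,"gripper":40},{"translation":[-9,-50,0],"roll":11,"gripper":40},{"translation":[-13,-75,0],"roll":16.5,"gripper":40},{"translation":[-18,-100,0],"roll":22,"gripper":40},{"translation":[-22,-125,0],"roll":27.3,"gripper":40}]'
python3 -m creep '[{"translation":[-15,-20,12],"roll":5.5,"gripper":40},{"translation":[-31,-40,27],"roll":11,"gripper":40},{"translation":[-46,-60,42],"roll":16.5,"gripper":40},{"translation":[-62,-80,60],"roll":22,"gripper":40},{"translation":[-77,-101,76],"roll":27.3,"gripper":40}]'
python3 -m creep '[{"translation":[0,0,0],"roll":0,"gripper":40},{"translation":[0,0,0],"roll":0,"gripper":40}]'
python3 plan.py .444 -.379 .05 94.4 38
```

```text
time: 13.12
position: [0.5355, -0.1434, 0.2086]
tool_rot: [0.268, 0.963, 0.0, -0.001]
ft_force: [0.4, -0.2, -3.6]
grip_width: 0.0458
grip_force: 25.0
time: 13.53
position: [0.4903, -0.262, 0.2084]
tool_rot: [0.488, 0.873, 0.0, -0.001]
ft_force: [0.6, 0.8, -3.4]
grip_width: 0.0459
grip_force: 25.0
time: 13.95
position: [0.4453, -0.3806, 0.1317]
tool_rot: [0.681, 0.733, 0.0, -0.001]
ft_force: [0.1, 0.7, -3.9]
grip_width: 0.0456
grip_force: 25.0
time: 14.12
position: [0.4446, -0.3805, 0.1313]
tool_rot: [0.68, 0.734, 0.0, -0.002]
ft_force: [0.2, 1.8, -3.9]
grip_width: 0.0458
grip_force: 25.0
t 14.1 at [ 0.4446 -0.3805  0.1313] psi 94.4 q1 -0.90 q6 -0.98 F [ 0.2  1.8 -3.9] w 0.0458 gf 25.0
  call1 tx 1.5 ty -0.5 tz 81.3 roll -0.0 rows 3
```

```bash

python3 -m creep '[{"translation":[1,0,30],"roll":0,"gripper":40},{"translation":[1,0,60],"roll":0,"gripper":40},{"translation":[1,0,76],"roll":0,"gripper":40},{"translation":[1,0,82],"roll":0,"gripper":40},{"translation":[1,0,85],"roll":0,"gripper":40}]' 25
python3 -m creep '[{"translation":[0,0,1],"roll":0,"gripper":40},{"translation":[0,0,2],"roll":0,"gripper":40},{"translation":[0,0,3],"roll":0,"gripper":40},{"translation":[0,0,3],"roll":0,"gripper":40}]'
python3 plan.py .444 -.379 .05 94.4 38
```

```text
time: 14.53
position: [0.4461, -0.3778, 0.0473]
tool_rot: [0.678, 0.735, 0.0, -0.001]
ft_force: [-0.4, 0.2, -3.2]
grip_width: 0.0461
grip_force: 25.0
time: 14.87
position: [0.4467, -0.3799, 0.0461]
tool_rot: [0.679, 0.734, -0.0, 0.001]
ft_force: [-0.7, -0.1, -2.9]
grip_width: 0.0454
grip_force: 25.0
t 14.9 at [ 0.4467 -0.3799  0.0461] psi 94.5 q1 -0.90 q6 -0.97 F [-0.7 -0.1 -2.9] w 0.0454 gf 25.0
  call1 tx 1.1 ty -2.7 tz -3.9 roll 0.1 rows 1
```

Force still shows the full weight, so go a little lower until contact.

```bash

python3 -m creep '[{"translation":[0,0,1],"roll":0,"gripper":40},{"translation":[0,0,2],"roll":0,"gripper":40},{"translation":[0,0,2],"roll":0,"gripper":40}]'
python3 -m creep '[{"translation":[0,0,1],"roll":0,"gripper":40},{"translation":[0,0,2],"roll":0,"gripper":40},{"translation":[0,0,2],"roll":0,"gripper":40}]'

```

```text
time: 15.12
position: [0.4465, -0.3797, 0.0438]
tool_rot: [0.679, 0.734, -0.0, 0.001]
ft_force: [0.1, 1.3, -0.3]
grip_width: 0.0461
grip_force: 25.0
time: 15.37
position: [0.4465, -0.3797, 0.0437]
tool_rot: [0.679, 0.734, -0.0, 0.001]
ft_force: [-1.7, 3.1, 13.5]
grip_width: 0.0459
grip_force: 25.0
```

```bash

python3 -m creep '[{"translation":[0,0,-1],"roll":0,"gripper":60},{"translation":[0,0,-1],"roll":0,"gripper":60},{"translation":[0,0,-1],"roll":0,"gripper":60},{"translation":[0,0,-10],"roll":0,"gripper":60},{"translation":[0,0,-45],"roll":0,"gripper":60}]' 25
python3 -m creep '[{"translation":[0,0,-40],"roll":0,"gripper":60},{"translation":[0,0,-80],"roll":0,"gripper":60},{"translation":[0,0,-110],"roll":0,"gripper":60}]'
python3 plan.py .585 .0523 .2 176.5
```

```text
time: 15.78
position: [0.4437, -0.3766, 0.0821]
tool_rot: [0.679, 0.734, 0.001, -0.006]
ft_force: [-0.3, 0.4, -0.1]
grip_width: 0.0592
grip_force: 0.0
time: 16.03
position: [0.4467, -0.38, 0.1994]
tool_rot: [0.679, 0.734, -0.0, 0.001]
ft_force: [0.5, -0.4, 0.2]
grip_width: 0.0599
grip_force: 0.0
t 16.0 at [ 0.4467 -0.38    0.1994] psi 94.5 q1 -0.90 q6 -0.97 F [ 0.5 -0.4  0.2] w 0.0599 gf 0.0
  call1 tx 140.0 ty 57.3 tz -0.2 roll -27.3 rows 4
  call2 tx 98.1 ty 115.2 tz -0.2 roll -27.3 rows 4
  call3 tx 34.3 ty 147.4 tz -0.2 roll -27.3 rows 4
```

```bash

python3 -m creep '[{"translation":[28,11,0],"roll":-5.5,"gripper":60},{"translation":[56,23,0],"roll":-11,"gripper":60},{"translation":[84,34,0],"roll":-16.5,"gripper":60},{"translation":[112,46,0],"roll":-22,"gripper":60},{"translation":[140,57.3,0],"roll":-27.3,"gripper":60}]' 25
python3 -m creep '[{"translation":[20,23,0],"roll":-5.5,"gripper":60},{"translation":[39,46,0],"roll":-11,"gripper":60},{"translation":[59,69,0],"roll":-16.5,"gripper":60},{"translation":[78,92,0],"roll":-22,"gripper":60},{"translation":[98,115.2,0],"roll":-27.3,"gripper":60}]'
python3 -m creep '[{"translation":[7,30,0],"roll":-5.5,"gripper":60},{"translation":[14,59,0],"roll":-11,"gripper":60},{"translation":[21,88,0],"roll":-16.5,"gripper":60},{"translation":[28,118,0],"roll":-22,"gripper":60},{"translation":[34.3,147.4,0],"roll":-27.3,"gripper":60}]'
python3 -m creep '[{"translation":[0,0,0],"roll":0,"gripper":60},{"translation":[0,0,0],"roll":0,"gripper":60}]'
python3 plan.py .585 .0523 .0585 176.5;python3 snap.py w6 done0
```

```text
time: 16.45
position: [0.4925, -0.2341, 0.1966]
tool_rot: [0.484, 0.875, 0.0, 0.0]
ft_force: [1.2, -0.4, 0.3]
grip_width: 0.0603
grip_force: 0.0
time: 16.87
position: [0.5388, -0.09, 0.1964]
tool_rot: [0.264, 0.964, -0.0, 0.0]
ft_force: [-0.3, -0.5, 0.1]
grip_width: 0.0599
grip_force: 0.0
time: 17.28
position: [0.5848, 0.0544, 0.1964]
tool_rot: [0.029, 1.0, 0.0, -0.0]
ft_force: [0.2, 0.6, -0.4]
grip_width: 0.0602
grip_force: 0.0
time: 17.45
position: [0.5848, 0.0543, 0.1962]
tool_rot: [0.03, 1.0, -0.0, 0.0]
ft_force: [-1.4, -0.3, -0.6]
grip_width: 0.0602
grip_force: 0.0
t 17.4 at [0.5848 0.0543 0.1962] psi 176.6 q1 -0.10 q6 -1.61 F [-1.4 -0.3 -0.6] w 0.0602 gf 0.0
  call1 tx -0.3 ty -2.0 tz 137.7 roll 0.1 rows 4
done0 [([244, 129, 64, 135], 0.96)]
```

```bash

python3 -m creep '[{"translation":[0,-2,40],"roll":0,"gripper":60},{"translation":[0,-2,80],"roll":0,"gripper":60},{"translation":[0,-2,115],"roll":0,"gripper":60},{"translation":[0,-2,130],"roll":0,"gripper":60},{"translation":[0,-2,137],"roll":0,"gripper":60}]' 25
python3 -m creep '[{"translation":[0,0,0],"roll":0,"gripper":40},{"translation":[0,0,0],"roll":0,"gripper":40},{"translation":[0,0,0],"roll":0,"gripper":40},{"translation":[0,0,0],"roll":0,"gripper":40},{"translation":[0,0,0],"roll":0,"gripper":40}]' 25
python3 plan.py .581 -.0248 .2 176.5
python3 -m creep '[{"translation":[0,0,-15],"roll":0,"gripper":40},{"translation":[0,0,-40],"roll":0,"gripper":40},{"translation":[0,0,-75],"roll":0,"gripper":40},{"translation":[0,0,-110],"roll":0,"gripper":40},{"translation":[0,0,-150],"roll":0,"gripper":40}]' 25
python3 plan.py .544 -.373 .13 94.4 38
```

```text
time: 17.97
position: [0.5822, 0.0493, 0.056]
tool_rot: [0.033, 0.999, 0.0, -0.003]
ft_force: [-0.1, -0.0, 0.2]
grip_width: 0.06
grip_force: 0.0
time: 18.38
position: [0.5859, 0.0504, 0.0607]
tool_rot: [0.031, 1.0, -0.0, 0.002]
ft_force: [-0.5, -0.6, 2.1]
grip_width: 0.0461
grip_force: 25.0
t 18.4 at [0.5859 0.0504 0.0607] psi 176.4 q1 -0.10 q6 -1.61 F [-0.5 -0.6  2.1] w 0.0461 gf 25.0
  call1 tx 0.2 ty -75.4 tz -139.3 roll -0.1 rows 4
time: 18.8
position: [0.5828, 0.0511, 0.2094]
tool_rot: [0.031, 1.0, 0.0, -0.002]
ft_force: [0.7, 0.9, -4.3]
grip_width: 0.0458
grip_force: 25.0
t 18.8 at [0.5828 0.0511 0.2094] psi 176.4 q1 -0.10 q6 -1.61 F [ 0.7  0.9 -4.3] w 0.0458 gf 25.0
  call1 tx 4.1 ty -141.9 tz 26.5 roll 27.3 rows 4
  call2 tx -61.5 ty -127.9 tz 26.5 roll 27.3 rows 4
  call3 tx -113.4 ty -85.4 tz 26.5 roll 27.3 rows 4
```

```bash

python3 -m creep '[{"translation":[1,-28,0],"roll":5.5,"gripper":40},{"translation":[2,-57,0],"roll":11,"gripper":40},{"translation":[3,-85,0],"roll":16.5,"gripper":40},{"translation":[3,-113,0],"roll":22,"gripper":40},{"translation":[4,-142,0],"roll":27.3,"gripper":40}]' 25
python3 -m creep '[{"translation":[-12,-25,0],"roll":5.5,"gripper":40},{"translation":[-25,-51,0],"roll":11,"gripper":40},{"translation":[-37,-77,0],"roll":16.5,"gripper":40},{"translation":[-49,-102,0],"roll":22,"gripper":40},{"translation":[-61.5,-128,0],"roll":27.3,"gripper":40}]'
python3 -m creep '[{"translation":[-23,-17,12],"roll":5.5,"gripper":40},{"translation":[-45,-34,27],"roll":11,"gripper":40},{"translation":[-68,-51,42],"roll":16.5,"gripper":40},{"translation":[-91,-68,60],"roll":22,"gripper":40},{"translation":[-113,-85,78],"roll":27.3,"gripper":40}]'
python3 -m creep '[{"translation":[0,0,0],"roll":0,"gripper":40},{"translation":[0,0,0],"roll":0,"gripper":40}]'
python3 plan.py .544 -.373 .0437 94.4 38
```

```text
time: 19.22
position: [0.5709, -0.0912, 0.2093]
tool_rot: [0.268, 0.963, 0.0, -0.0]
ft_force: [0.3, -0.7, -3.6]
grip_width: 0.0458
grip_force: 25.0
time: 19.63
position: [0.5578, -0.2326, 0.209]
tool_rot: [0.488, 0.873, 0.0, -0.001]
ft_force: [-0.1, 0.5, -3.3]
grip_width: 0.0454
grip_force: 25.0
time: 20.05
position: [0.5456, -0.3739, 0.1305]
tool_rot: [0.68, 0.733, 0.0, -0.0]
ft_force: [0.6, -0.5, -2.9]
grip_width: 0.0456
grip_force: 25.0
time: 20.22
position: [0.5445, -0.3735, 0.1291]
tool_rot: [0.68, 0.734, 0.0, -0.002]
ft_force: [-0.2, 0.9, -4.2]
grip_width: 0.0458
grip_force: 25.0
t 20.2 at [ 0.5445 -0.3735  0.1291] psi 94.4 q1 -0.77 q6 -0.85 F [-0.2  0.9 -4.2] w 0.0458 gf 25.0
  call1 tx 0.5 ty -0.5 tz 85.4 roll -0.0 rows 3
```

```bash

python3 -m creep '[{"translation":[0,0,30],"roll":0,"gripper":40},{"translation":[0,0,60],"roll":0,"gripper":40},{"translation":[0,0,74],"roll":0,"gripper":40},{"translation":[0,0,80],"roll":0,"gripper":40},{"translation":[0,0,83],"roll":0,"gripper":40}]' 25
python3 -m creep '[{"translation":[0,0,1],"roll":0,"gripper":40},{"translation":[0,0,2],"roll":0,"gripper":40},{"translation":[0,0,2],"roll":0,"gripper":40},{"translation":[0,0,2],"roll":0,"gripper":40}]'
python3 -m creep '[{"translation":[0,0,1],"roll":0,"gripper":40},{"translation":[0,0,2],"roll":0,"gripper":40},{"translation":[0,0,2],"roll":0,"gripper":40}]'

```

```text
time: 20.63
position: [0.5461, -0.3716, 0.0475]
tool_rot: [0.678, 0.735, 0.0, -0.001]
ft_force: [0.6, 0.5, -3.8]
grip_width: 0.0459
grip_force: 25.0
time: 20.97
position: [0.5468, -0.3734, 0.0474]
tool_rot: [0.679, 0.734, -0.0, 0.001]
ft_force: [-0.0, -0.3, -3.5]
grip_width: 0.0458
grip_force: 25.0
time: 21.22
position: [0.5461, -0.3729, 0.0442]
tool_rot: [0.679, 0.734, 0.0, 0.0]
ft_force: [-1.2, -0.3, -3.8]
grip_width: 0.0459
grip_force: 25.0
```

```bash

python3 -m creep '[{"translation":[0,0,1],"roll":0,"gripper":40},{"translation":[0,0,2],"roll":0,"gripper":40},{"translation":[0,0,2],"roll":0,"gripper":40}]'
python3 -m creep '[{"translation":[0,0,0],"roll":0,"gripper":60},{"translation":[0,0,0],"roll":0,"gripper":60},{"translation":[0,0,0],"roll":0,"gripper":60},{"translation":[0,0,-10],"roll":0,"gripper":60},{"translation":[0,0,-45],"roll":0,"gripper":60}]' 25
python3 -m creep '[{"translation":[0,0,-40],"roll":0,"gripper":60},{"translation":[0,0,-80],"roll":0,"gripper":60},{"translation":[0,0,-120],"roll":0,"gripper":60},{"translation":[0,0,-160],"roll":0,"gripper":60},{"translation":[0,0,-160],"roll":0,"gripper":60}]'
python3 plan.py .5 .27 .34 180
```

```text
time: 21.47
position: [0.5462, -0.3729, 0.0438]
tool_rot: [0.679, 0.734, -0.0, 0.0]
ft_force: [-1.9, 1.9, 5.5]
grip_width: 0.0455
grip_force: 25.0
time: 21.88
position: [0.5432, -0.3703, 0.0825]
tool_rot: [0.679, 0.734, 0.0, -0.006]
ft_force: [0.0, 0.6, -0.5]
grip_width: 0.0593
grip_force: 0.0
time: 22.3
position: [0.5501, -0.3764, 0.258]
tool_rot: [0.679, 0.734, -0.0, 0.01]
ft_force: [0.4, -0.2, 1.3]
grip_width: 0.06
grip_force: 0.0
t 22.3 at [ 0.5501 -0.3764  0.258 ] psi 94.5 q1 -0.77 q6 -0.85 F [ 0.4 -0.2  1.3] w 0.0600 gf 0.0
  call1 tx 162.1 ty 0.3 tz -20.5 roll -21.4 rows 5
  call2 tx 150.8 ty 59.3 tz -20.5 roll -21.4 rows 5
  call3 tx 118.9 ty 110.2 tz -20.5 roll -21.4 rows 5
  call4 tx 70.5 ty 145.9 tz -20.5 roll -21.4 rows 5
```

```bash

python3 -m creep '[{"translation":[32,0,-4],"roll":-4.3,"gripper":60},{"translation":[65,0,-8],"roll":-8.6,"gripper":60},{"translation":[97,0,-12],"roll":-13,"gripper":60},{"translation":[130,0,-16],"roll":-17,"gripper":60},{"translation":[162,0,-20.5],"roll":-21.4,"gripper":60}]' 25
python3 -m creep '[{"translation":[30,12,-4],"roll":-4.3,"gripper":60},{"translation":[60,24,-8],"roll":-8.6,"gripper":60},{"translation":[90,36,-12],"roll":-13,"gripper":60},{"translation":[120,47,-16],"roll":-17,"gripper":60},{"translation":[151,59,-20.5],"roll":-21.4,"gripper":60}]'
python3 -m creep '[{"translation":[24,22,-4],"roll":-4.3,"gripper":60},{"translation":[48,44,-8],"roll":-8.6,"gripper":60},{"translation":[72,66,-12],"roll":-13,"gripper":60},{"translation":[95,88,-16],"roll":-17,"gripper":60},{"translation":[119,110,-20.5],"roll":-21.4,"gripper":60}]'
python3 -m creep '[{"translation":[14,29,-4],"roll":-4.3,"gripper":60},{"translation":[28,58,-8],"roll":-8.6,"gripper":60},{"translation":[42,87,-12],"roll":-13,"gripper":60},{"translation":[56,116,-16],"roll":-17,"gripper":60},{"translation":[70.5,146,-20.5],"roll":-21.4,"gripper":60}]'
python3 -m creep '[{"translation":[0,0,0],"roll":0,"gripper":60},{"translation":[0,0,0],"roll":0,"gripper":60}]' | head -2
python3 snap.py w7 amp0 blower
```

```text
time: 22.72
position: [0.5329, -0.2099, 0.2681]
tool_rot: [0.529, 0.848, 0.0, 0.0]
ft_force: [0.4, 1.2, 0.8]
grip_width: 0.0602
grip_force: 0.0
time: 23.13
position: [0.5201, -0.0484, 0.2887]
tool_rot: [0.363, 0.932, 0.0, 0.0]
ft_force: [0.5, -0.1, 0.2]
grip_width: 0.0603
grip_force: 0.0
time: 23.55
position: [0.5073, 0.1132, 0.3093]
tool_rot: [0.183, 0.983, 0.0, 0.001]
ft_force: [0.5, -0.3, -0.4]
grip_width: 0.0599
grip_force: 0.0
time: 23.97
position: [0.4945, 0.2748, 0.3297]
tool_rot: [-0.003, 1.0, 0.0, 0.0]
ft_force: [0.1, 1.0, 0.7]
grip_width: 0.0605
grip_force: 0.0
time: 24.13
position: [0.4946, 0.2748, 0.3296]
amp0 [([282, 104, 57, 90], 0.96), ([302, 208, 45, 80], 0.93), ([160, 2, 92, 24], 0.89), ([289, 0, 55, 100], 0.83), ([2, 72, 159, 235], 0.32)]
blower [([289, 291, 62, 66], 0.79)]
```

View pics/w7.png

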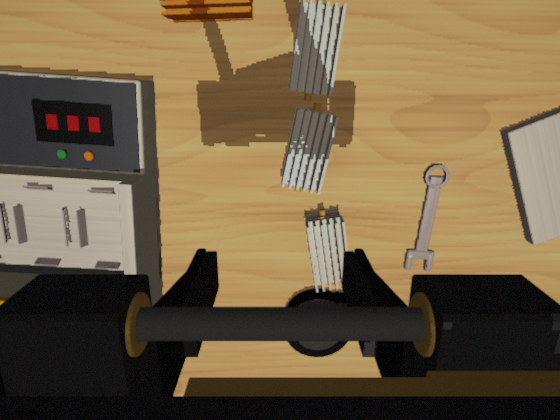

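Three silver amplifiers show at (319,47), (310,150) and (326,250). The orange look-alike at (207,10) is not part of the job. I confirm them in one enlarged crop.

```bash
python3 - <<'E'
import cv2
im=cv2.imread('pics/w7.png')[0:300,240:400]; im=cv2.rotate(im,cv2.ROTATE_90_COUNTERCLOCKWISE)
cv2.imwrite('pics/c7.png',cv2.resize(im,None,fx=2.6,fy=2.6,interpolation=cv2.INTER_CUBIC))
E
```

```text
(no output)
```

View pics/c7.png

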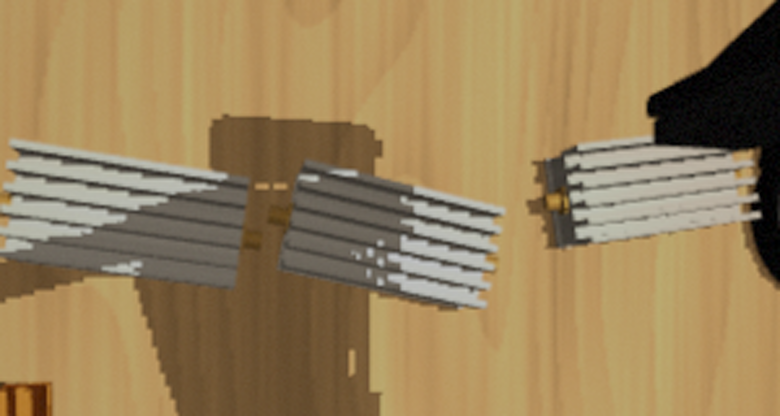

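```bash
cat > amps.py <<'E'
from h import *; import pickle
a=pickle.load(open('pics/w7.pkl','rb'))
A={'A':[(12,141),(248,180),(235,285),(0,255)],'B':[(305,162),(505,210),(487,306),(281,268)],'C':[(572,147),(755,135),(762,217),(583,243)]}
for k,c in A.items():
    p=np.array([onz(a,(399-y/2.6,x/2.6),.05)[:2] for x,y in c]); L=[np.linalg.norm(p[i]-p[(i+1)%4])*1e3 for i in range(4)]
    d=p[1]-p[0]+p[2]-p[3]; print(k,p.mean(0).round(4),'ang %.1f'%np.degrees(np.arctan2(d[1],d[0])),np.round(L,1), 'cols', [ (round(399-y/2.6),round(x/2.6)) for x,y in c][:1])
E
python3 amps.py; python3 plan.py .43 .3 .2 170
```

```text
A [0.3756 0.3124] ang -7.0 [88.5 43.9 87.4 44.4] cols [(345, 5)]
B [0.4843 0.3069] ang -10.3 [89.6 44.  90.7 45.9] cols [(337, 117)]
C [0.6148 0.3352] ang 8.0 [96.1 40.2 95.1 44.4] cols [(342, 220)]
t 24.3 at [0.4948 0.2723 0.3289] psi -180.0 q1 0.31 q6 -1.27 F [-0.5  0.   0.4] w 0.0605 gf 0.0
  call1 tx 64.8 ty 27.7 tz 128.9 roll 10.0 rows 4
```

```bash
python3 plan.py .4843 .3069 .11 169.7;
python3 -m creep '[{"translation":[2,9,45],"roll":3,"gripper":62},{"translation":[5,18,90],"roll":6,"gripper":62},{"translation":[8,27,130],"roll":9,"gripper":62},{"translation":[10.5,34.6,170],"roll":10.3,"gripper":62},{"translation":[10.5,34.6,210],"roll":10.3,"gripper":62}]' 25
python3 -m creep '[{"translation":[0,0,9],"roll":0,"gripper":62},{"translation":[0,0,9],"roll":0,"gripper":62}]'
python3 snap.py w8 amp0;python3 plan.py .4843 .3069 .0387 169.7
```

```text
t 24.3 at [0.4948 0.2723 0.3289] psi -180.0 q1 0.31 q6 -1.27 F [-0.5  0.   0.4] w 0.0605 gf 0.0
  call1 tx 5.3 ty 17.3 tz 109.5 roll 5.2 rows 3
  call2 tx 6.8 ty 16.8 tz 109.5 roll 5.2 rows 3
time: 24.7
position: [0.4846, 0.3073, 0.1233]
tool_rot: [0.09, 0.996, 0.0, 0.001]
ft_force: [1.9, -0.2, -0.4]
grip_width: 0.062
grip_force: 0.0
time: 24.87
position: [0.4825, 0.3057, 0.1125]
tool_rot: [0.09, 0.996, -0.002, -0.004]
ft_force: [-0.5, -0.3, 0.1]
grip_width: 0.062
grip_force: 0.0
amp0 [([208, 1, 94, 134], 0.95), ([1, 0, 137, 45], 0.92), ([302, 342, 80, 36], 0.9), ([245, 139, 80, 165], 0.86), ([0, 158, 45, 144], 0.19)]
t 25.0 at [0.486  0.3073 0.1167] psi 169.7 q1 0.37 q6 -1.02 F [ 0.1 -1.  -0.1] w 0.0622 gf 0.0
  call1 tx 1.6 ty -0.7 tz 78.0 roll 0.0 rows 2
```

View pics/w8.png

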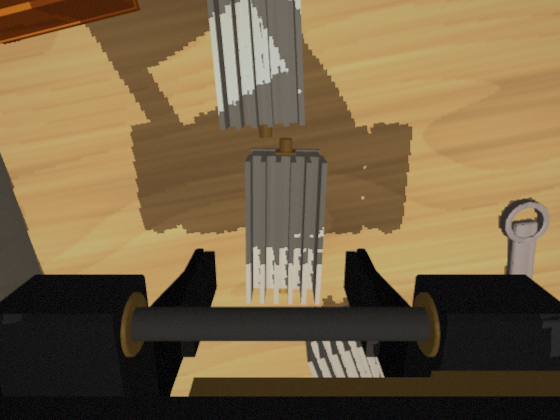

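The silver amplifier stands straight between the fingers, at columns 246–325, with its centre about 5 px right of the finger centre.

```bash

python3 -m creep '[{"translation":[1,2,35],"roll":0,"gripper":62},{"translation":[1,2,60],"roll":0,"gripper":62},{"translation":[1,2,72],"roll":0,"gripper":62},{"translation":[1,2,78],"roll":0,"gripper":62},{"translation":[1,2,78],"roll":0,"gripper":62}]' 25
python3 -m creep '[{"translation":[0,0,0],"roll":0,"gripper":40},{"translation":[0,0,0],"roll":0,"gripper":40},{"translation":[0,0,0],"roll":0,"gripper":40},{"translation":[0,0,0],"roll":0,"gripper":40},{"translation":[0,0,0],"roll":0,"gripper":40}]' 25
python3 plan.py .5785 -.103 .2 176.5
python3 -m creep '[{"translation":[0,0,-15],"roll":0,"gripper":40},{"translation":[0,0,-45],"roll":0,"gripper":40},{"translation":[0,0,-85],"roll":0,"gripper":40},{"translation":[0,0,-125],"roll":0,"gripper":40},{"translation":[0,0,-165],"roll":0,"gripper":40}]' 25
python3 plan.py .5785 -.103 .2 176.5 36
```

```text
time: 25.38
position: [0.4847, 0.3099, 0.0382]
tool_rot: [0.089, 0.996, 0.0, 0.001]
ft_force: [-0.0, 0.1, -1.1]
grip_width: 0.0621
grip_force: 0.0
time: 25.8
position: [0.4845, 0.3098, 0.0388]
tool_rot: [0.089, 0.996, 0.0, 0.001]
ft_force: [0.2, -3.4, 5.8]
grip_width: 0.0458
grip_force: 24.9
t 25.8 at [0.4845 0.3098 0.0388] psi 169.8 q1 0.37 q6 -1.02 F [ 0.2 -3.4  5.8] w 0.0458 gf 24.9
  call1 tx -55.1 ty -129.9 tz -53.7 roll -2.2 rows 4
  call2 tx -50.0 ty -131.9 tz -53.7 roll -2.2 rows 4
  call3 tx -44.9 ty -133.8 tz -53.7 roll -2.2 rows 4
time: 26.22
position: [0.4827, 0.3098, 0.2034]
tool_rot: [0.089, 0.996, -0.0, -0.001]
ft_force: [0.5, 0.5, -2.6]
grip_width: 0.0462
grip_force: 24.9
t 26.2 at [0.4827 0.3098 0.2034] psi 169.8 q1 0.38 q6 -1.02 F [ 0.5  0.5 -2.6] w 0.0462 gf 24.9
  call1 tx -55.8 ty -129.8 tz 1.1 roll -2.2 rows 4
  call2 tx -50.7 ty -131.8 tz 1.1 roll -2.2 rows 4
  call3 tx -45.5 ty -133.7 tz 1.1 roll -2.2 rows 4
```

```bash

python3 -m creep '[{"translation":[-11,-26,0],"roll":-0.4,"gripper":40},{"translation":[-22,-52,0],"roll":-0.9,"gripper":40},{"translation":[-33,-78,0],"roll":-1.3,"gripper":40},{"translation":[-45,-104,0],"roll":-1.8,"gripper":40},{"translation":[-56,-130,0],"roll":-2.2,"gripper":40}]' 25
python3 -m creep '[{"translation":[-10,-26,0],"roll":-0.4,"gripper":40},{"translation":[-20,-53,0],"roll":-0.9,"gripper":40},{"translation":[-30,-79,0],"roll":-1.3,"gripper":40},{"translation":[-40,-105,0],"roll":-1.8,"gripper":40},{"translation":[-51,-132,0],"roll":-2.2,"gripper":40}]'
python3 -m creep '[{"translation":[-9,-27,0],"roll":-0.4,"gripper":40},{"translation":[-18,-54,0],"roll":-0.9,"gripper":40},{"translation":[-27,-81,0],"roll":-1.3,"gripper":40},{"translation":[-36,-110,0],"roll":-1.8,"gripper":40},{"translation":[-45,-134,0],"roll":-2.2,"gripper":40}]'
python3 -m creep '[{"translation":[0,0,0],"roll":0,"gripper":40},{"translation":[0,0,0],"roll":0,"gripper":40},{"translation":[0,0,0],"roll":0,"gripper":40}]'|head -2
python3 - <<'E'
from h import *; import pickle
a=pickle.load(open('pics/w8.pkl','rb'))
u,v=onz(a,(285,157),.05),onz(a,(284,303),.05); print(u,v,(u+v)/2,np.linalg.norm(u-v))
E
python3 plan.py .5775 -.1028 .075 176.5; python3 snap.py w9
```

```text
time: 26.63
position: [0.5155, 0.1711, 0.2024]
tool_rot: [0.069, 0.998, 0.0, -0.0]
ft_force: [0.6, -1.0, -2.3]
grip_width: 0.046
grip_force: 24.9
time: 27.05
position: [0.5474, 0.0334, 0.2021]
tool_rot: [0.05, 0.999, 0.0, -0.001]
ft_force: [-0.1, 0.1, -3.8]
grip_width: 0.0459
grip_force: 24.9
time: 27.47
position: [0.5789, -0.1052, 0.2019]
tool_rot: [0.031, 1.0, 0.0, -0.001]
ft_force: [0.7, 0.1, -2.5]
grip_width: 0.0456
grip_force: 24.9
time: 27.72
position: [0.5784, -0.1029, 0.2018]
[0.43690554 0.3172853  0.05      ] [0.52717877 0.3006698  0.05      ] [0.48204216 0.30897755 0.05      ] 0.09178960893794749
t 27.7 at [ 0.5784 -0.1029  0.2018] psi 176.4 q1 -0.37 q6 -1.87 F [ 0.2  0.5 -3. ] w 0.0459 gf 24.9
  call1 tx 0.9 ty 0.0 tz 126.8 roll -0.1 rows 4
```

View pics/w9.png

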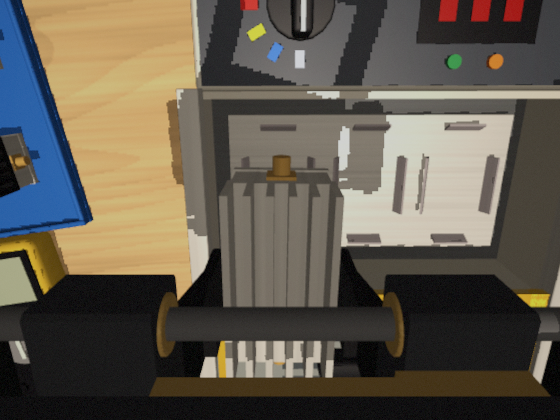

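The amplifier is held straight, and its connector at (282,167) lines up with the nest's rear guide at (278,128). Pointer is still at white.

```bash

python3 -m creep '[{"translation":[0,0,35],"roll":0,"gripper":40},{"translation":[0,0,70],"roll":0,"gripper":40},{"translation":[0,0,105],"roll":0,"gripper":40},{"translation":[0,0,122],"roll":0,"gripper":40},{"translation":[0,0,126],"roll":0,"gripper":40}]' 25
python3 -m creep '[{"translation":[0,0,2],"roll":0,"gripper":40},{"translation":[0,0,4],"roll":0,"gripper":40},{"translation":[0,0,6],"roll":0,"gripper":40},{"translation":[0,0,8],"roll":0,"gripper":40},{"translation":[0,0,10],"roll":0,"gripper":40}]'
python3 -m creep '[{"translation":[0,0,1],"roll":0,"gripper":40},{"translation":[0,0,2],"roll":0,"gripper":40},{"translation":[0,0,3],"roll":0,"gripper":40},{"translation":[0,0,3],"roll":0,"gripper":40}]'
```

```text
time: 28.18
position: [0.5762, -0.101, 0.0727]
tool_rot: [0.03, 1.0, 0.002, -0.004]
ft_force: [-1.3, 0.0, -4.1]
grip_width: 0.0458
grip_force: 24.9
time: 28.6
position: [0.5802, -0.1038, 0.0676]
tool_rot: [0.031, 1.0, -0.0, 0.001]
ft_force: [-0.2, 0.9, -3.5]
grip_width: 0.0461
grip_force: 24.9
time: 28.93
position: [0.5793, -0.1036, 0.0634]
tool_rot: [0.031, 1.0, 0.0, -0.0]
ft_force: [0.5, 0.3, -3.2]
grip_width: 0.0458
grip_force: 24.9
```

```bash

python3 -m creep '[{"translation":[0,0,1],"roll":0,"gripper":40},{"translation":[0,0,2],"roll":0,"gripper":40},{"translation":[0,0,3],"roll":0,"gripper":40},{"translation":[0,0,3],"roll":0,"gripper":40}]'
python3 -m creep '[{"translation":[0,0,1],"roll":0,"gripper":40},{"translation":[0,0,1.5],"roll":0,"gripper":40},{"translation":[0,0,1.5],"roll":0,"gripper":40}]'
```

```text
time: 29.27
position: [0.5793, -0.1036, 0.0608]
tool_rot: [0.031, 1.0, -0.0, 0.0]
ft_force: [-0.9, 0.4, 0.5]
grip_width: 0.0458
grip_force: 24.9
time: 29.52
position: [0.5793, -0.1036, 0.0608]
tool_rot: [0.031, 1.0, -0.0, 0.0]
ft_force: [-4.0, 1.0, 10.1]
grip_width: 0.0459
grip_force: 24.9
```

```bash

python3 -m creep '[{"translation":[0,0,0],"roll":0,"gripper":58},{"translation":[0,0,0],"roll":0,"gripper":58},{"translation":[0,0,0],"roll":0,"gripper":58},{"translation":[0,0,-10],"roll":0,"gripper":58},{"translation":[0,0,-45],"roll":0,"gripper":58}]' 25
python3 -m creep '[{"translation":[0,0,-40],"roll":0,"gripper":60},{"translation":[0,0,-80],"roll":0,"gripper":60},{"translation":[0,0,-120],"roll":0,"gripper":60},{"translation":[0,0,-140],"roll":0,"gripper":60}]'
python3 plan.py .42 .3 .25 173 40
```

```text
time: 29.93
position: [0.576, -0.1025, 0.1001]
tool_rot: [0.031, 0.999, 0.002, -0.005]
ft_force: [-0.1, 0.5, 0.7]
grip_width: 0.0575
grip_force: 0.0
time: 30.27
position: [0.5814, -0.1043, 0.2498]
tool_rot: [0.031, 1.0, -0.001, 0.004]
ft_force: [0.8, -0.5, 0.7]
grip_width: 0.0598
grip_force: 0.0
t 30.3 at [ 0.5814 -0.1043  0.2498] psi 176.4 q1 -0.37 q6 -1.87 F [ 0.8 -0.5  0.7] w 0.0598 gf 0.0
  call1 tx 62.1 ty 131.1 tz -0.1 roll 1.1 rows 4
  call2 tx 64.7 ty 129.9 tz -0.1 roll 1.1 rows 4
  call3 tx 67.3 ty 128.6 tz -0.1 roll 1.1 rows 4
```

```bash

python3 -m creep '[{"translation":[12,26,0],"roll":0.2,"gripper":62},{"translation":[24,52,0],"roll":0.4,"gripper":62},{"translation":[37,78,0],"roll":0.6,"gripper":62},{"translation":[50,104,0],"roll":0.8,"gripper":62},{"translation":[62,131,0],"roll":1.1,"gripper":62}]' 25
python3 -m creep '[{"translation":[13,26,0],"roll":0.2,"gripper":62},{"translation":[26,52,0],"roll":0.4,"gripper":62},{"translation":[39,78,0],"roll":0.6,"gripper":62},{"translation":[52,104,0],"roll":0.8,"gripper":62},{"translation":[65,130,0],"roll":1.1,"gripper":62}]'
python3 -m creep '[{"translation":[13,26,0],"roll":0.2,"gripper":62},{"translation":[27,52,0],"roll":0.4,"gripper":62},{"translation":[40,78,0],"roll":0.6,"gripper":62},{"translation":[54,104,0],"roll":0.8,"gripper":62},{"translation":[67,129,0],"roll":1.1,"gripper":62}]'
python3 -m creep '[{"translation":[0,0,0],"roll":0,"gripper":62},{"translation":[0,0,0],"roll":0,"gripper":62},{"translation":[0,0,0],"roll":0,"gripper":62}]'
python3 snap.py w10 amp0; python3 - <<'E'
from h import *; import pickle
a=pickle.load(open('pics/w10.pkl','rb'))
print([proj(a,p).round(0).tolist() for p in [(.3756,.3124,.05),(.6148,.3352,.05)]])
E
```

```text
time: 30.68
position: [0.5248, 0.032, 0.2445]
tool_rot: [0.041, 0.999, -0.0, 0.0]
ft_force: [0.9, -0.5, 0.1]
grip_width: 0.0624
grip_force: 0.0
time: 31.1
position: [0.4708, 0.1671, 0.2445]
tool_rot: [0.051, 0.999, 0.0, 0.0]
ft_force: [0.9, 0.2, 0.0]
grip_width: 0.0619
grip_force: 0.0
time: 31.52
position: [0.417, 0.3024, 0.2444]
tool_rot: [0.06, 0.998, 0.0, 0.0]
ft_force: [0.2, 0.4, -0.7]
grip_width: 0.0618
grip_force: 0.0
time: 31.77
position: [0.4179, 0.3007, 0.2442]
tool_rot: [0.06, 0.998, -0.0, 0.0]
ft_force: [0.4, 0.0, -0.4]
grip_width: 0.0622
grip_force: 0.0
amp0 [([88, 45, 126, 74], 0.86), ([302, 290, 56, 86], 0.77), ([283, 91, 56, 111], 0.74)]
[[[287.0, 133.0]], [[333.0, 353.0]]]
```

View pics/w10.png

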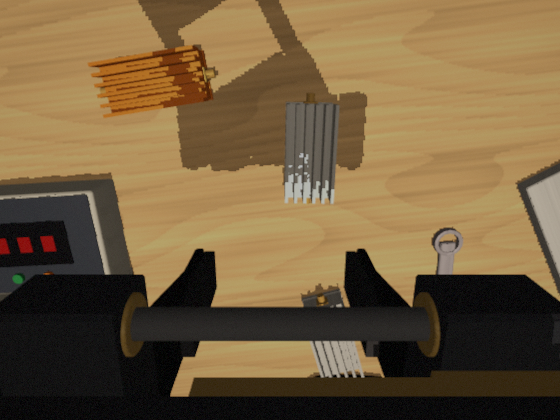

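The amplifier at the near end has been knocked aside: its corners are now at (287,102), (339,102), (335,203) and (285,203).

```bash
python3 - <<'E'
from h import *; import pickle
a=pickle.load(open('pics/w10.pkl','rb'))
p=np.array([onz(a,uv,.05)[:2] for uv in [(287,103),(339,103),(335,203),(285,203)]])
d=p[3]-p[0]+p[2]-p[1]; print(p.mean(0).round(4),np.degrees(np.arctan2(d[1],d[0])),[np.linalg.norm(p[i]-p[i-1]).round(4) for i in range(4)])
from plan import plan
plan([*p.mean(0),.115],180+np.degrees(np.arctan2(d[1],d[0])))
E
```

```text
[0.398  0.3324] -7.055838125329171 [np.float64(0.0908), np.float64(0.045), np.float64(0.0907), np.float64(0.047)]
t 31.9 at [0.4183 0.3001 0.2441] psi 173.0 q1 0.41 q6 -1.04 F [ 0.4 -0.5 -0. ] w 0.0622 gf 0.0
  call1 tx 24.1 ty 29.6 tz 129.1 roll 0.1 rows 4
```

```bash

python3 -m creep '[{"translation":[8,10,30],"roll":0,"gripper":62},{"translation":[16,20,65],"roll":0,"gripper":62},{"translation":[24,29.6,100],"roll":0,"gripper":62},{"translation":[24,29.6,129],"roll":0,"gripper":62},{"translation":[24,29.6,129],"roll":0,"gripper":62}]' 25
python3 -m creep '[{"translation":[0,0,0],"roll":0,"gripper":62},{"translation":[0,0,0],"roll":0,"gripper":62}]'
python3 snap.py w11 amp0;python3 plan.py .398 .3324 .0388 173
python3 - <<'E'
from h import *; import pickle
a=pickle.load(open('pics/w11.pkl','rb'))
print([proj(a,p).round(0).tolist() for p in [(.398,.3324,.05),]])
E
```

```text
time: 32.28
position: [0.3946, 0.3308, 0.1102]
tool_rot: [0.061, 0.998, -0.003, -0.005]
ft_force: [-0.4, -1.0, -0.6]
grip_width: 0.0619
grip_force: 0.0
time: 32.45
position: [0.3991, 0.3331, 0.1161]
tool_rot: [0.061, 0.998, 0.001, 0.001]
ft_force: [0.4, -0.2, 0.3]
grip_width: 0.062
grip_force: 0.0
amp0 [([0, 68, 138, 104], 0.89), ([236, 133, 83, 162], 0.81)]
t 32.5 at [0.3995 0.3335 0.117 ] psi 173.0 q1 0.48 q6 -0.97 F [-0.1  0.3  0.9] w 0.0619 gf 0.0
  call1 tx 1.3 ty -1.3 tz 78.2 roll 0.0 rows 2
[[[277.0, 231.0]]]
```

```bash

python3 -m creep '[{"translation":[1,-1,35],"roll":0,"gripper":62},{"translation":[1,-1,60],"roll":0,"gripper":62},{"translation":[1,-1,72],"roll":0,"gripper":62},{"translation":[1,-1,78],"roll":0,"gripper":62},{"translation":[1,-1,78],"roll":0,"gripper":62}]' 25
python3 -m creep '[{"translation":[0,0,0],"roll":0,"gripper":40},{"translation":[0,0,0],"roll":0,"gripper":40},{"translation":[0,0,0],"roll":0,"gripper":40},{"translation":[0,0,0],"roll":0,"gripper":40},{"translation":[0,0,0],"roll":0,"gripper":40}]' 25
python3 plan.py .5785 -.103 .2 176.5|head -1
python3 -m creep '[{"translation":[0,0,-15],"roll":0,"gripper":40},{"translation":[0,0,-45],"roll":0,"gripper":40},{"translation":[0,0,-85],"roll":0,"gripper":40},{"translation":[0,0,-125],"roll":0,"gripper":40},{"translation":[0,0,-165],"roll":0,"gripper":40}]' 25
python3 plan.py .5832 -.0255 .202 176.5 36
```

```text
time: 32.97
position: [0.3971, 0.3324, 0.0372]
tool_rot: [0.06, 0.998, 0.0, 0.0]
ft_force: [-0.7, 0.4, 0.7]
grip_width: 0.0619
grip_force: 0.0
time: 33.38
position: [0.3971, 0.3325, 0.0381]
tool_rot: [0.06, 0.998, 0.0, 0.001]
ft_force: [1.5, -1.0, 6.6]
grip_width: 0.0462
grip_force: 24.9
t 33.4 at [0.3971 0.3325 0.0381] psi 173.1 q1 0.48 q6 -0.97 F [ 1.5 -1.   6.6] w 0.0462 gf 24.9
time: 33.8
position: [0.3955, 0.332, 0.2032]
tool_rot: [0.06, 0.998, -0.0, -0.001]
ft_force: [0.9, 1.2, -2.8]
grip_width: 0.0457
grip_force: 24.9
t 33.8 at [0.3955 0.332  0.2032] psi 173.1 q1 0.48 q6 -0.97 F [ 0.9  1.2 -2.8] w 0.0457 gf 24.9
  call1 tx -76.4 ty -110.8 tz 0.4 roll -1.1 rows 4
  call2 tx -74.2 ty -112.3 tz 0.4 roll -1.1 rows 4
  call3 tx -72.0 ty -113.7 tz 0.4 roll -1.1 rows 4
```

```bash

python3 -m creep '[{"translation":[-15,-22,0],"roll":-0.2,"gripper":40},{"translation":[-30,-44,0],"roll":-0.4,"gripper":40},{"translation":[-45,-66,0],"roll":-0.6,"gripper":40},{"translation":[-60,-88,0],"roll":-0.8,"gripper":40},{"translation":[-76,-111,0],"roll":-1.1,"gripper":40}]' 25
python3 -m creep '[{"translation":[-15,-22,0],"roll":-0.2,"gripper":40},{"translation":[-30,-45,0],"roll":-0.4,"gripper":40},{"translation":[-45,-67,0],"roll":-0.6,"gripper":40},{"translation":[-60,-90,0],"roll":-0.8,"gripper":40},{"translation":[-74,-112,0],"roll":-1.1,"gripper":40}]'
python3 -m creep '[{"translation":[-14,-22,0],"roll":-0.2,"gripper":40},{"translation":[-28,-45,0],"roll":-0.4,"gripper":40},{"translation":[-42,-68,0],"roll":-0.6,"gripper":40},{"translation":[-57,-91,0],"roll":-0.8,"gripper":40},{"translation":[-71,-114,0],"roll":-1.1,"gripper":40}]'
python3 -m creep '[{"translation":[0,0,0],"roll":0,"gripper":40},{"translation":[0,0,0],"roll":0,"gripper":40},{"translation":[0,0,0],"roll":0,"gripper":40}]'|head -2
python3 plan.py .5815 -.0255 .075 176.5
```

```text
time: 34.22
position: [0.4581, 0.2122, 0.202]
tool_rot: [0.05, 0.999, 0.0, -0.0]
ft_force: [0.2, -0.6, -1.6]
grip_width: 0.0457
grip_force: 24.9
time: 34.63
position: [0.5209, 0.093, 0.2017]
tool_rot: [0.041, 0.999, 0.0, -0.0]
ft_force: [-0.4, 0.1, -2.3]
grip_width: 0.046
grip_force: 24.9
time: 35.05
position: [0.5822, -0.0262, 0.2015]
tool_rot: [0.031, 1.0, 0.0, -0.001]
ft_force: [0.1, 1.7, -2.5]
grip_width: 0.046
grip_force: 24.9
time: 35.3
position: [0.5812, -0.0248, 0.2013]
t 35.3 at [ 0.5812 -0.0248  0.2013] psi 176.4 q1 -0.23 q6 -1.74 F [-0.7  0.7 -2.2] w 0.0458 gf 24.9
  call1 tx -0.4 ty -0.7 tz 126.3 roll -0.1 rows 4
```

```bash

python3 -m creep '[{"translation":[0,-0.5,35],"roll":0,"gripper":40},{"translation":[0,-0.5,70],"roll":0,"gripper":40},{"translation":[0,-0.5,105],"roll":0,"gripper":40},{"translation":[0,-0.5,122],"roll":0,"gripper":40},{"translation":[0,-0.5,126],"roll":0,"gripper":40}]' 25
python3 -m creep '[{"translation":[0,0,2],"roll":0,"gripper":40},{"translation":[0,0,4],"roll":0,"gripper":40},{"translation":[0,0,6],"roll":0,"gripper":40},{"translation":[0,0,8],"roll":0,"gripper":40},{"translation":[0,0,10],"roll":0,"gripper":40}]'
python3 -m creep '[{"translation":[0,0,1.5],"roll":0,"gripper":40},{"translation":[0,0,3],"roll":0,"gripper":40},{"translation":[0,0,4.5],"roll":0,"gripper":40},{"translation":[0,0,6],"roll":0,"gripper":40},{"translation":[0,0,6],"roll":0,"gripper":40}]'
python3 -m creep '[{"translation":[0,0,1],"roll":0,"gripper":40},{"translation":[0,0,1.5],"roll":0,"gripper":40},{"translation":[0,0,1.5],"roll":0,"gripper":40}]'
```

```text
time: 35.72
position: [0.5785, -0.0235, 0.0722]
tool_rot: [0.031, 1.0, 0.001, -0.005]
ft_force: [-0.1, -1.1, -2.6]
grip_width: 0.0459
grip_force: 24.9
time: 36.13
position: [0.5832, -0.0258, 0.0671]
tool_rot: [0.031, 1.0, -0.0, 0.001]
ft_force: [-0.3, -0.5, -3.0]
grip_width: 0.0456
grip_force: 24.9
time: 36.55
position: [0.5824, -0.0258, 0.0601]
tool_rot: [0.031, 1.0, -0.0, 0.0]
ft_force: [-0.2, -0.8, 0.2]
grip_width: 0.0458
grip_force: 24.9
time: 36.8
position: [0.5824, -0.0258, 0.0601]
tool_rot: [0.031, 1.0, -0.0, 0.0]
ft_force: [-2.9, -0.2, 9.4]
grip_width: 0.0458
grip_force: 24.9
```

```bash

python3 -m creep '[{"translation":[0,0,0],"roll":0,"gripper":58},{"translation":[0,0,0],"roll":0,"gripper":58},{"translation":[0,0,0],"roll":0,"gripper":58},{"translation":[0,0,-10],"roll":0,"gripper":58},{"translation":[0,0,-45],"roll":0,"gripper":58}]' 25
python3 -m creep '[{"translation":[0,0,-40],"roll":0,"gripper":60},{"translation":[0,0,-80],"roll":0,"gripper":60},{"translation":[0,0,-120],"roll":0,"gripper":60},{"translation":[0,0,-140],"roll":0,"gripper":60}]'
python3 plan.py .635 .32 .245 188 40
```

```text
time: 37.22
position: [0.5788, -0.0251, 0.0996]
tool_rot: [0.031, 0.999, 0.001, -0.005]
ft_force: [-0.6, 0.3, -0.2]
grip_width: 0.0574
grip_force: 0.0
time: 37.55
position: [0.5844, -0.0261, 0.2492]
tool_rot: [0.031, 1.0, -0.001, 0.004]
ft_force: [1.2, -0.3, 0.4]
grip_width: 0.0599
grip_force: 0.0
t 37.5 at [ 0.5844 -0.0261  0.2492] psi 176.4 q1 -0.24 q6 -1.74 F [ 1.2 -0.3  0.4] w 0.0599 gf 0.0
  call1 tx -14.4 ty 174.3 tz 2.1 roll -5.8 rows 5
  call2 tx -31.9 ty 172.0 tz 2.1 roll -5.8 rows 5
```

```bash

python3 -m creep '[{"translation":[-3,35,0],"roll":-1,"gripper":62},{"translation":[-6,70,0],"roll":-2,"gripper":62},{"translation":[-9,105,0],"roll":-3,"gripper":62},{"translation":[-12,140,0],"roll":-4.5,"gripper":62},{"translation":[-14,174,0],"roll":-5.8,"gripper":62}]' 25
python3 -m creep '[{"translation":[-6,35,0],"roll":-1,"gripper":62},{"translation":[-13,70,0],"roll":-2,"gripper":62},{"translation":[-19,105,0],"roll":-3,"gripper":62},{"translation":[-26,140,0],"roll":-4.5,"gripper":62},{"translation":[-32,172,0],"roll":-5.8,"gripper":62}]'
python3 -m creep '[{"translation":[0,0,0],"roll":0,"gripper":62},{"translation":[0,0,0],"roll":0,"gripper":62},{"translation":[0,0,0],"roll":0,"gripper":62}]' | head -2
python3 snap.py w12 amp0
```

```text
time: 37.97
position: [0.6073, 0.1487, 0.2442]
tool_rot: [-0.02, 1.0, 0.0, 0.0]
ft_force: [0.1, -0.2, 1.6]
grip_width: 0.0621
grip_force: 0.0
time: 38.38
position: [0.6323, 0.3224, 0.2439]
tool_rot: [-0.071, 0.997, 0.0, 0.0]
ft_force: [1.0, 0.8, 1.0]
grip_width: 0.0621
grip_force: 0.0
time: 38.63
position: [0.6321, 0.3197, 0.2433]
amp0 [([274, 104, 52, 109], 0.72)]
```

View pics/w12.png

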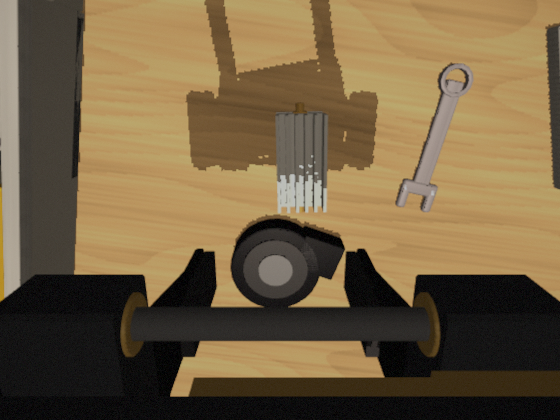

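The last silver amplifier has corners at (276,113), (328,113), (327,212) and (278,212), just clear of the blower.

```bash
python3 - <<'E'
from h import *; import pickle
a=pickle.load(open('pics/w12.pkl','rb'))
p=np.array([onz(a,uv,.05)[:2] for uv in [(276,113),(328,113),(327,212),(278,212)]])
d=p[3]-p[0]+p[2]-p[1]; an=np.degrees(np.arctan2(d[1],d[0])); print(p.mean(0).round(4),an,[np.linalg.norm(p[i]-p[i-1]).round(4) for i in range(4)])
from plan import plan
plan([*p.mean(0),.115],180+an)
E
```

```text
[0.6141 0.3381] 9.369776270503355 [np.float64(0.091), np.float64(0.0452), np.float64(0.091), np.float64(0.0462)]
t 38.7 at [0.6324 0.3187 0.2435] psi -172.1 q1 0.31 q6 -1.40 F [ 0.1  0.2 -0.4] w 0.0619 gf 0.0
  call1 tx 15.5 ty 21.7 tz 128.5 roll -1.4 rows 4
```

```bash

python3 -m creep '[{"translation":[5,7,30],"roll":-0.5,"gripper":62},{"translation":[10,14,65],"roll":-0.8,"gripper":62},{"translation":[15.5,21.5,100],"roll":-1.2,"gripper":62},{"translation":[15.5,21.5,128],"roll":-1.2,"gripper":62},{"translation":[15.5,21.5,128],"roll":-1.2,"gripper":62}]' 25
python3 -m creep '[{"translation":[0,0,0],"roll":0,"gripper":62},{"translation":[0,0,0],"roll":0,"gripper":62}]' | head -2
python3 snap.py w13 amp0;python3 plan.py .6141 .3381 .0385 189.1
python3 - <<'E'
from h import *; import pickle
a=pickle.load(open('pics/w13.pkl','rb'))
print([proj(a,p).round(0).tolist() for p in [(.6141,.3381,.05),]])
E
```

```text
time: 39.15
position: [0.6095, 0.3362, 0.1088]
tool_rot: [-0.08, 0.997, -0.002, -0.007]
ft_force: [-1.2, -0.5, -1.1]
grip_width: 0.0618
grip_force: 0.0
time: 39.32
position: [0.6161, 0.3387, 0.1174]
amp0 [([237, 133, 77, 163], 0.88)]
t 39.4 at [0.6165 0.3392 0.1185] psi -170.9 q1 0.34 q6 -1.39 F [-0.2  0.1  0.3] w 0.0620 gf 0.0
  call1 tx 2.6 ty -0.7 tz 80.0 roll 0.0 rows 3
[[[278.0, 229.0]]]
```

```bash

python3 -m creep '[{"translation":[1.5,-1,35],"roll":0,"gripper":62},{"translation":[1.5,-1,60],"roll":0,"gripper":62},{"translation":[1.5,-1,72],"roll":0,"gripper":62},{"translation":[1.5,-1,78],"roll":0,"gripper":62},{"translation":[1.5,-1,78],"roll":0,"gripper":62}]' 25
python3 -m creep '[{"translation":[0,0,0],"roll":0,"gripper":40},{"translation":[0,0,0],"roll":0,"gripper":40},{"translation":[0,0,0],"roll":0,"gripper":40},{"translation":[0,0,0],"roll":0,"gripper":40},{"translation":[0,0,0],"roll":0,"gripper":40}]' 25
python3 plan.py .5785 -.103 .2 176.5|head -1
python3 -m creep '[{"translation":[0,0,-15],"roll":0,"gripper":40},{"translation":[0,0,-45],"roll":0,"gripper":40},{"translation":[0,0,-85],"roll":0,"gripper":40},{"translation":[0,0,-125],"roll":0,"gripper":40},{"translation":[0,0,-165],"roll":0,"gripper":40}]' 25
python3 plan.py .5865 .0522 .202 176.5 36
```

```text
time: 39.83
position: [0.6131, 0.3379, 0.0373]
tool_rot: [-0.08, 0.997, -0.0, -0.0]
ft_force: [0.2, 0.4, 0.3]
grip_width: 0.0621
grip_force: 0.0
time: 40.25
position: [0.6141, 0.3379, 0.0392]
tool_rot: [-0.081, 0.997, -0.0, 0.001]
ft_force: [0.5, -2.3, 6.2]
grip_width: 0.0456
grip_force: 25.0
t 40.2 at [0.6141 0.3379 0.0392] psi -170.8 q1 0.34 q6 -1.39 F [ 0.5 -2.3  6.2] w 0.0456 gf 25.0
time: 40.67
position: [0.6114, 0.3381, 0.2033]
tool_rot: [-0.08, 0.997, 0.0, -0.002]
ft_force: [-0.1, 0.7, -3.7]
grip_width: 0.046
grip_force: 25.0
t 40.7 at [0.6114 0.3381 0.2033] psi -170.8 q1 0.35 q6 -1.39 F [-0.1  0.7 -3.7] w 0.0460 gf 25.0
  call1 tx 35.1 ty -139.1 tz 0.7 roll 6.4 rows 4
  call2 tx 19.5 ty -142.1 tz 0.7 roll 6.4 rows 4
```

```bash

python3 -m creep '[{"translation":[7,-28,0],"roll":1.2,"gripper":40},{"translation":[14,-56,0],"roll":2.5,"gripper":40},{"translation":[21,-84,0],"roll":3.8,"gripper":40},{"translation":[28,-112,0],"roll":5,"gripper":40},{"translation":[36,-139,0],"roll":6.4,"gripper":40}]' 25
python3 -m creep '[{"translation":[4,-28,0],"roll":1.2,"gripper":40},{"translation":[8,-57,0],"roll":2.5,"gripper":40},{"translation":[12,-85,0],"roll":3.8,"gripper":40},{"translation":[16,-114,0],"roll":5,"gripper":40},{"translation":[20,-142,0],"roll":6.4,"gripper":40}]'
python3 -m creep '[{"translation":[0,0,0],"roll":0,"gripper":40},{"translation":[0,0,0],"roll":0,"gripper":40},{"translation":[0,0,0],"roll":0,"gripper":40}]'|head -2
python3 plan.py .5865 .0522 .075 176.5
```

```text
time: 41.08
position: [0.5983, 0.1942, 0.2024]
tool_rot: [-0.024, 1.0, 0.0, -0.001]
ft_force: [-1.1, 0.4, -4.0]
grip_width: 0.0459
grip_force: 25.0
time: 41.5
position: [0.5853, 0.0514, 0.2023]
tool_rot: [0.032, 0.999, 0.0, -0.001]
ft_force: [-0.8, 0.6, -4.0]
grip_width: 0.046
grip_force: 25.0
time: 41.75
position: [0.586, 0.0528, 0.2024]
t 41.8 at [0.586  0.0528 0.2024] psi 176.4 q1 -0.10 q6 -1.61 F [-0.4  0.3 -3.2] w 0.0460 gf 25.0
  call1 tx -0.5 ty -0.5 tz 127.4 roll -0.1 rows 4
```

```bash

python3 -m creep '[{"translation":[0,-0.5,35],"roll":0,"gripper":40},{"translation":[0,-0.5,70],"roll":0,"gripper":40},{"translation":[0,-0.5,105],"roll":0,"gripper":40},{"translation":[0,-0.5,122],"roll":0,"gripper":40},{"translation":[0,-0.5,126],"roll":0,"gripper":40}]' 25
python3 -m creep '[{"translation":[0,0,2],"roll":0,"gripper":40},{"translation":[0,0,4],"roll":0,"gripper":40},{"translation":[0,0,6],"roll":0,"gripper":40},{"translation":[0,0,8],"roll":0,"gripper":40},{"translation":[0,0,10],"roll":0,"gripper":40}]'
python3 -m creep '[{"translation":[0,0,1.5],"roll":0,"gripper":40},{"translation":[0,0,3],"roll":0,"gripper":40},{"translation":[0,0,4.5],"roll":0,"gripper":40},{"translation":[0,0,6],"roll":0,"gripper":40},{"translation":[0,0,6],"roll":0,"gripper":40}]'
python3 -m creep '[{"translation":[0,0,1],"roll":0,"gripper":40},{"translation":[0,0,1.5],"roll":0,"gripper":40},{"translation":[0,0,1.5],"roll":0,"gripper":40}]'
```

```text
time: 42.17
position: [0.5835, 0.0537, 0.0726]
tool_rot: [0.03, 1.0, 0.001, -0.004]
ft_force: [-0.9, 0.4, -4.7]
grip_width: 0.046
grip_force: 25.0
time: 42.58
position: [0.5875, 0.0518, 0.0676]
tool_rot: [0.031, 1.0, -0.0, 0.001]
ft_force: [-0.7, -0.2, -4.0]
grip_width: 0.0458
grip_force: 25.0
time: 43.0
position: [0.5866, 0.0517, 0.0612]
tool_rot: [0.031, 1.0, -0.0, 0.0]
ft_force: [-1.2, -0.5, 2.0]
grip_width: 0.0458
grip_force: 25.0
time: 43.25
position: [0.5866, 0.0517, 0.0611]
tool_rot: [0.031, 1.0, -0.0, 0.0]
ft_force: [-4.9, 0.0, 11.5]
grip_width: 0.0457
grip_force: 25.0
```

Seated at the expected height. Release, rise and look at the whole bay.

```bash

python3 -m creep '[{"translation":[0,0,0],"roll":0,"gripper":58},{"translation":[0,0,0],"roll":0,"gripper":58},{"translation":[0,0,0],"roll":0,"gripper":58},{"translation":[0,0,-10],"roll":0,"gripper":58},{"translation":[0,0,-45],"roll":0,"gripper":58}]' 25
python3 -m creep '[{"translation":[8,-20,-40],"roll":0,"gripper":60},{"translation":[16,-40,-80],"roll":0,"gripper":60},{"translation":[24,-60,-120],"roll":0,"gripper":60},{"translation":[32,-70,-160],"roll":0,"gripper":60},{"translation":[32,-70,-180],"roll":0,"gripper":60}]'
python3 -m creep '[{"translation":[0,0,0],"roll":0,"gripper":60},{"translation":[0,0,0],"roll":0,"gripper":60}]' |head -2
python3 snap.py w14 amp0 selector; python3 plan.py .687 -.0332 .2 86.5
```

```text
time: 43.67
position: [0.583, 0.052, 0.1001]
tool_rot: [0.031, 0.999, 0.0, -0.005]
ft_force: [-0.0, -0.7, -0.5]
grip_width: 0.0577
grip_force: 0.0
time: 44.08
position: [0.5495, -0.0178, 0.2874]
tool_rot: [0.032, 0.999, -0.001, 0.001]
ft_force: [0.8, -0.3, 0.2]
grip_width: 0.0603
grip_force: 0.0
time: 44.25
position: [0.5513, -0.0166, 0.2868]
amp0 [([167, 149, 60, 97], 0.92), ([320, 144, 54, 100], 0.89), ([248, 146, 49, 102], 0.76)]
selector [([108, 2, 326, 393], 0.73), ([179, 27, 53, 58], 0.6)]
t 44.4 at [ 0.5493 -0.0156  0.2827] psi 176.4 q1 -0.23 q6 -1.74 F [ 0.1  0.4 -0.7] w 0.0599 gf 0.0
  call1 tx -46.2 ty -3.0 tz 27.6 roll 30.0 rows 5
  call2 tx -41.5 ty 20.5 tz 27.6 roll 30.0 rows 5
  call3 tx -25.7 ty 38.5 tz 27.6 roll 30.0 rows 5
```

View pics/w14.png

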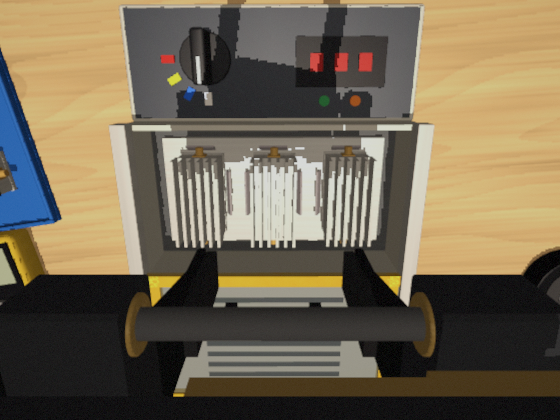

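All three silver amplifiers sit in their nests, at (198,200), (273,200) and (350,197), and the pointer is still on white. Now I close the guard.

```bash

python3 -m creep '[{"translation":[-9,0,4],"roll":6,"gripper":60},{"translation":[-18,-1,8],"roll":12,"gripper":60},{"translation":[-27,-2,15],"roll":18,"gripper":60},{"translation":[-36,-2,21],"roll":24,"gripper":60},{"translation":[-46,-3,27],"roll":30,"gripper":60}]' 15
python3 -m creep '[{"translation":[-8,4,5],"roll":6,"gripper":50},{"translation":[-16,8,10],"roll":12,"gripper":50},{"translation":[-24,12,16],"roll":18,"gripper":50},{"translation":[-32,16,21],"roll":24,"gripper":50},{"translation":[-41.5,20.5,27],"roll":30,"gripper":50}]'
python3 -m creep '[{"translation":[-5,8,5],"roll":6,"gripper":50},{"translation":[-10,16,10],"roll":12,"gripper":50},{"translation":[-15,24,16],"roll":18,"gripper":50},{"translation":[-20,31,21],"roll":24,"gripper":50},{"translation":[-25.7,38.5,27],"roll":30,"gripper":50}]'
python3 -m creep '[{"translation":[0,0,0],"roll":0,"gripper":50},{"translation":[0,0,0],"roll":0,"gripper":50}]' |head -2
python3 plan.py .6865 -.0332 .123 86.5; python3 snap.py w15 guard_handle
```

```text
time: 44.82
position: [0.5952, -0.0212, 0.2543]
tool_rot: [0.291, 0.957, -0.0, -0.002]
ft_force: [-0.8, -0.9, -0.1]
grip_width: 0.0601
grip_force: 0.0
time: 45.23
position: [0.6411, -0.0271, 0.2271]
tool_rot: [0.529, 0.849, -0.001, -0.002]
ft_force: [-0.4, -0.3, 0.8]
grip_width: 0.0502
grip_force: 0.0
time: 45.65
position: [0.6871, -0.0329, 0.1999]
tool_rot: [0.73, 0.683, -0.001, -0.002]
ft_force: [-0.9, -0.9, -0.8]
grip_width: 0.0497
grip_force: 0.0
time: 45.82
position: [0.6867, -0.0332, 0.2002]
t 45.8 at [ 0.6867 -0.0332  0.2002] psi 86.6 q1 -0.21 q6 -0.15 F [-0.4  0.5 -0. ] w 0.0499 gf 0.0
  call1 tx -0.0 ty -0.2 tz 77.2 roll 0.1 rows 2
guard_handle [([221, 7, 267, 356], 0.62)]
```

```bash

python3 -m creep '[{"translation":[0,0,35],"roll":0,"gripper":50},{"translation":[0,0,65],"roll":0,"gripper":50},{"translation":[0,0,77],"roll":0,"gripper":50},{"translation":[0,0,77],"roll":0,"gripper":8},{"translation":[0,0,77],"roll":0,"gripper":8}]' 15
python3 -m creep '[{"translation":[0,0,0],"roll":0,"gripper":8},{"translation":[0,0,0],"roll":0,"gripper":8},{"translation":[0,0,0],"roll":0,"gripper":8},{"translation":[0,0,0],"roll":0,"gripper":8},{"translation":[0,0,0],"roll":0,"gripper":8}]' 15
python3 -m creep '[{"translation":[0,-20,0],"roll":0,"gripper":8},{"translation":[0,-45,0],"roll":0,"gripper":8},{"translation":[0,-70,0],"roll":0,"gripper":8},{"translation":[0,-95,0],"roll":0,"gripper":8},{"translation":[0,-115,0],"roll":0,"gripper":8}]' 15
python3 -m creep '[{"translation":[0,-15,0],"roll":0,"gripper":8},{"translation":[0,-28,0],"roll":0,"gripper":8},{"translation":[0,-36,0],"roll":0,"gripper":8},{"translation":[0,-39,0],"roll":0,"gripper":8},{"translation":[0,-39,0],"roll":0,"gripper":8}]' 15; python3 plan.py .5383 -.0242 .122 86.5
```

```text
time: 46.33
position: [0.6875, -0.0336, 0.1259]
tool_rot: [0.729, 0.685, -0.0, -0.0]
ft_force: [0.1, -0.2, -0.0]
grip_width: 0.0428
grip_force: 0.0
time: 46.75
position: [0.6872, -0.0337, 0.127]
tool_rot: [0.729, 0.685, -0.0, -0.0]
ft_force: [-1.8, -0.5, 5.0]
grip_width: 0.0139
grip_force: 15.0
time: 47.17
position: [0.5738, -0.0268, 0.1271]
tool_rot: [0.729, 0.685, 0.002, 0.002]
ft_force: [3.3, 0.6, -0.5]
grip_width: 0.0141
grip_force: 15.0
time: 47.58
position: [0.5374, -0.0246, 0.127]
tool_rot: [0.729, 0.684, 0.003, 0.003]
ft_force: [5.0, 0.4, 1.4]
grip_width: 0.014
grip_force: 15.0
t 47.6 at [ 0.5374 -0.0246  0.127 ] psi 86.4 q1 -0.25 q6 -0.19 F [5.  0.4 1.4] w 0.0140 gf 15.0
  call1 tx 0.4 ty 0.9 tz 5.0 roll -0.1 rows 1
```

```bash

python3 -m creep '[{"translation":[0,-2,0],"roll":0,"gripper":8},{"translation":[0,-3,0],"roll":0,"gripper":8},{"translation":[0,-3,0],"roll":0,"gripper":8}]' 15
python3 -m creep '[{"translation":[0,3,0],"roll":0,"gripper":50},{"translation":[0,3,0],"roll":0,"gripper":50},{"translation":[0,3,0],"roll":0,"gripper":50},{"translation":[0,3,-35],"roll":0,"gripper":50},{"translation":[0,3,-70],"roll":0,"gripper":50}]' 15
python3 plan.py .438 -.0788 .19 176.7
```

```text
time: 47.83
position: [0.5373, -0.0246, 0.127]
tool_rot: [0.729, 0.684, 0.005, 0.005]
ft_force: [9.6, 1.5, -3.5]
grip_width: 0.0135
grip_force: 15.1
time: 48.25
position: [0.5314, -0.0236, 0.1942]
tool_rot: [0.729, 0.685, -0.002, -0.004]
ft_force: [-0.1, -0.3, 0.6]
grip_width: 0.0392
grip_force: 0.0
t 48.2 at [ 0.5314 -0.0236  0.1942] psi 86.4 q1 -0.25 q6 -0.19 F [-0.1 -0.3  0.6] w 0.0392 gf 0.0
  call1 tx -20.3 ty -29.9 tz 1.4 roll -30.1 rows 5
  call2 tx -2.6 ty -36.1 tz 1.4 roll -30.1 rows 5
  call3 tx 15.9 ty -32.5 tz 1.4 roll -30.1 rows 5
```

```bash

python3 -m creep '[{"translation":[-4,-6,0],"roll":-6,"gripper":50},{"translation":[-8,-12,0],"roll":-12,"gripper":50},{"translation":[-12,-18,0],"roll":-18,"gripper":50},{"translation":[-16,-24,0],"roll":-24,"gripper":50},{"translation":[-20.3,-30,0],"roll":-30,"gripper":50}]' 15
python3 -m creep '[{"translation":[-1,-7,0],"roll":-6,"gripper":50},{"translation":[-1,-14,0],"roll":-12,"gripper":50},{"translation":[-2,-22,0],"roll":-18,"gripper":50},{"translation":[-2,-29,0],"roll":-24,"gripper":50},{"translation":[-2.6,-36,0],"roll":-30,"gripper":50}]'
python3 -m creep '[{"translation":[3,-6,0],"roll":-6,"gripper":50},{"translation":[6,-12,0],"roll":-12,"gripper":50},{"translation":[9,-19,0],"roll":-18,"gripper":50},{"translation":[12,-26,0],"roll":-24,"gripper":50},{"translation":[15.9,-32.5,0],"roll":-30.3,"gripper":50}]'
python3 -m creep '[{"translation":[0,0,0],"roll":0,"gripper":50},{"translation":[0,0,0],"roll":0,"gripper":50},{"translation":[0,0,0],"roll":0,"gripper":50}]' |head -2
python3 plan.py .438 -.0788 .093 176.7; python3 snap.py w16 selector
python3 - <<'E'
from h import *; import pickle
a=pickle.load(open('pics/w16.pkl','rb')); print(proj(a,[(.4385,-.0787,.0603),(.4385,-.0787,.089)]).round(0))
E
```

```text
time: 48.67
position: [0.5015, -0.0423, 0.1958]
tool_rot: [0.525, 0.851, -0.0, -0.001]
ft_force: [0.2, 0.6, -0.5]
grip_width: 0.0497
grip_force: 0.0
time: 49.08
position: [0.4703, -0.0606, 0.1957]
tool_rot: [0.286, 0.958, 0.0, -0.001]
ft_force: [0.3, -0.0, -0.3]
grip_width: 0.0502
grip_force: 0.0
time: 49.5
position: [0.4394, -0.079, 0.1957]
tool_rot: [0.026, 1.0, 0.0, -0.001]
ft_force: [0.0, -1.0, -0.8]
grip_width: 0.05
grip_force: 0.0
time: 49.75
position: [0.4406, -0.0789, 0.1959]
t 49.8 at [ 0.4406 -0.0789  0.1959] psi 176.6 q1 -0.43 q6 -1.94 F [-1.   0.6 -0.1] w 0.0499 gf 0.0
  call1 tx 2.6 ty -0.0 tz 102.9 roll -0.1 rows 3
selector [([248, 167, 62, 72], 0.96)]
[[279. 197.]
 [279. 208.]]
```

```bash

python3 -m creep '[{"translation":[2,0,35],"roll":0,"gripper":50},{"translation":[2,0,70],"roll":0,"gripper":50},{"translation":[2,0,95],"roll":0,"gripper":50},{"translation":[2,0,102],"roll":0,"gripper":50},{"translation":[2,0,102],"roll":0,"gripper":50}]' 15
python3 -m creep '[{"translation":[0,0,0],"roll":0,"gripper":8},{"translation":[0,0,0],"roll":0,"gripper":8},{"translation":[0,0,0],"roll":0,"gripper":8},{"translation":[0,0,0],"roll":0,"gripper":8},{"translation":[0,0,0],"roll":0,"gripper":8}]' 15
python3 -m creep '[{"translation":[0,0,0],"roll":0,"gripper":8},{"translation":[0,0,0],"roll":0,"gripper":8},{"translation":[0,0,0],"roll":0,"gripper":8}]' 15
```

```text
time: 50.27
position: [0.4377, -0.0784, 0.0923]
tool_rot: [0.029, 1.0, 0.001, -0.002]
ft_force: [0.3, -0.2, 0.7]
grip_width: 0.0501
grip_force: 0.0
time: 50.68
position: [0.4391, -0.0792, 0.0949]
tool_rot: [0.029, 1.0, -0.0, 0.001]
ft_force: [0.0, -1.1, 0.0]
grip_width: 0.0245
grip_force: 0.0
time: 50.93
position: [0.4388, -0.0795, 0.0944]
tool_rot: [0.028, 1.0, -0.001, 0.0]
ft_force: [-2.4, -2.8, 5.5]
grip_width: 0.0128
grip_force: 15.0
```

```bash

python3 -m creep '[{"translation":[0,0,0],"roll":6,"gripper":8},{"translation":[0,0,0],"roll":12,"gripper":8},{"translation":[0,0,0],"roll":18,"gripper":8},{"translation":[0,0,0],"roll":24,"gripper":8},{"translation":[0,0,0],"roll":30,"gripper":8}]' 15
python3 -m creep '[{"translation":[0,0,0],"roll":6,"gripper":8},{"translation":[0,0,0],"roll":12,"gripper":8},{"translation":[0,0,0],"roll":18,"gripper":8},{"translation":[0,0,0],"roll":24,"gripper":8},{"translation":[0,0,0],"roll":30,"gripper":8}]' 15
python3 -m creep '[{"translation":[0,0,0],"roll":0,"gripper":8},{"translation":[0,0,0],"roll":0,"gripper":8},{"translation":[0,0,0],"roll":0,"gripper":8}]' 15
python3 plan.py .438 -.0788 .093 116.5
```

```text
time: 51.35
position: [0.4391, -0.0787, 0.0944]
tool_rot: [0.289, 0.957, 0.0, 0.001]
ft_force: [1.4, 2.1, 3.9]
grip_width: 0.0131
grip_force: 15.0
time: 51.77
position: [0.4398, -0.0781, 0.0944]
tool_rot: [0.528, 0.849, 0.001, 0.001]
ft_force: [3.9, 5.9, 4.0]
grip_width: 0.0129
grip_force: 15.0
time: 52.02
position: [0.4398, -0.0781, 0.0944]
tool_rot: [0.526, 0.851, 0.001, 0.001]
ft_force: [2.9, 5.4, 5.0]
grip_width: 0.013
grip_force: 15.0
t 52.0 at [ 0.4398 -0.0781  0.0944] psi 116.6 q1 -0.43 q6 -0.90 F [2.9 5.4 5. ] w 0.0130 gf 15.0
  call1 tx 0.2 ty -2.0 tz 1.4 roll 0.1 rows 1
```

Release, rise and check: pointer angle, tray, bystanders and guard, numerically.

```bash

python3 -m creep '[{"translation":[0,0,0],"roll":0,"gripper":50},{"translation":[0,0,0],"roll":0,"gripper":50},{"translation":[0,0,0],"roll":0,"gripper":50},{"translation":[0,0,0],"roll":0,"gripper":50},{"translation":[0,0,-35],"roll":0,"gripper":50}]' 15
python3 -m creep '[{"translation":[0,0,-40],"roll":0,"gripper":50},{"translation":[0,0,-80],"roll":0,"gripper":50},{"translation":[0,0,-120],"roll":0,"gripper":50},{"translation":[0,0,-120],"roll":0,"gripper":50},{"translation":[0,0,-120],"roll":0,"gripper":50}]'
python3 snap.py w17 selector
python3 - <<'E'
from h import *; import pickle
from fit import q
a=pickle.load(open('pics/w17.pkl','rb')); im=cv2.imread('pics/w17.png')
K=np.array([.4388,-.0787,.089]); c=proj(a,K)[0]; print('knob px',c.round(0))
# white pointer pixels around the knob on the bar top
hsv=cv2.cvtColor(im,cv2.COLOR_BGR2HSV)
ang=np.arange(-120,60,5); out=[]
for t in ang:   # clockwise degrees from fixture +x; mean brightness along the bar's pointer half
    th=q[2]-np.radians(t); r=np.linspace(.006,.02,15)
    P=np.c_[K[0]+r*np.cos(th),K[1]+r*np.sin(th),np.full(15,.089)]
    uv=proj(a,P).round().astype(int); out.append((int(hsv[uv[:,1],uv[:,0],2].mean()),int(t)))
print(sorted(out)[::-1][:6])
for cn in ('scene','side'):
    b=viewer.camera(cn); cv2.imwrite(f'pics/{cn}F.png',b)
    for t in ['amp0','blower','meter','spanner','done0','guard']:
        print(cn,t,[(np.round(x['bbox']).astype(int).tolist(),round(x['p'],2)) for x in viewer.recognise(cn,t)])
    d=cv2.absdiff(b,cv2.imread(f'pics/{cn}0.png')).max(2)>40
    n,l,s,_=cv2.connectedComponentsWithStats(cv2.dilate(d.astype('uint8'),np.ones((3,3))))
    print(cn,'changed',[x[:5].tolist() for x in s[1:] if x[4]>60])
E
```

```text
time: 52.43
position: [0.4349, -0.0777, 0.1238]
tool_rot: [0.525, 0.851, -0.001, -0.008]
ft_force: [-0.3, 0.3, -0.1]
grip_width: 0.0383
grip_force: 0.0
time: 52.85
position: [0.4397, -0.0796, 0.2511]
tool_rot: [0.525, 0.851, 0.0, 0.003]
ft_force: [-0.0, 0.0, 0.4]
grip_width: 0.0501
grip_force: 0.0
selector [([256, 155, 53, 59], 0.93), ([200, 0, 360, 375], 0.63)]
knob px [278. 188.]
[(158, 50), (155, 55), (108, 45), (78, 40), (62, 35), (62, 30)]
scene amp0 [([290, 178, 32, 15], 0.82), ([125, 211, 33, 26], 0.22)]
scene blower [([362, 254, 36, 35], 0.79), ([206, 211, 90, 42], 0.35)]
scene meter [([125, 261, 32, 61], 0.68), ([130, 212, 26, 23], 0.36)]
scene spanner [([393, 216, 20, 35], 0.62), ([203, 199, 109, 119], 0.44)]
scene done0 [([126, 214, 30, 24], 0.8), ([123, 237, 34, 21], 0.64)]
scene guard [([210, 208, 91, 44], 0.95)]
scene changed [[283, 0, 29, 41, 579], [146, 3, 111, 70, 4242], [27, 10, 73, 122, 3578], [250, 46, 64, 42, 918], [284, 102, 26, 12, 164], [257, 109, 14, 26, 298], [62, 111, 245, 97, 6464], [28, 112, 28, 25, 193], [332, 181, 52, 77, 1560], [121, 213, 40, 49, 1502], [270, 227, 16, 16, 207], [246, 228, 15, 17, 228]]
side amp0 [([351, 255, 31, 41], 0.96)]
side blower [([151, 293, 46, 49], 0.66), ([292, 155, 17, 20], 0.32)]
side meter [([203, 160, 50, 14], 0.76)]
side spanner [([197, 363, 85, 21], 0.55)]
side done0 [([295, 152, 13, 23], 0.64), ([268, 156, 15, 16], 0.62), ([151, 168, 172, 95], 0.61)]
side guard [([221, 175, 69, 48], 0.69)]
side changed [[288, 0, 219, 302, 23106], [518, 8, 14, 9, 74], [272, 73, 74, 76, 2786], [421, 86, 11, 9, 71], [484, 86, 71, 52, 1419], [475, 106, 34, 17, 143], [265, 151, 19, 24, 390], [294, 151, 19, 27, 445], [482, 173, 44, 34, 564], [507, 221, 25, 26, 362], [449, 241, 45, 12, 287], [268, 286, 105, 41, 3313], [203, 295, 56, 40, 1725]]
```

```bash
python3 - <<'E'
from h import *; import pickle
from fit import q
a=pickle.load(open('pics/w17.pkl','rb')); v=cv2.cvtColor(cv2.imread('pics/w17.png'),cv2.COLOR_BGR2GRAY)
c=proj(a,[.4388,-.0787,.089])[0]
# bright blob within the skirt -> pointer line, world angle by its principal axis
m=np.zeros_like(v); cv2.circle(m,(int(c[0]),int(c[1])),22,255,-1); ys,xs=np.where((v>130)&(m>0)); print(len(xs),xs.min(),xs.max(),ys.min(),ys.max())
vx,vy,x0,y0=cv2.fitLine(np.c_[xs,ys].astype(np.float32),cv2.DIST_HUBER,0,.01,.01).ravel()
u,w=onz(a,(x0-8*vx,y0-8*vy),.089),onz(a,(x0+8*vx,y0+8*vy),.089); d=w-u
print('clockwise deg from fixture x', (np.degrees(q[2])-np.degrees(np.arctan2(d[1],d[0])))%180)
E
```

```text
60 279 282 190 209
clockwise deg from fixture x 58.0632522474801
```

Pointer at 58°, the yellow click at 60°. The bystanders are unmoved and the guard is shut.

```bash
python3 -c "
from rig import hand_in; print(hand_in())"
```

```text
the job is handed in; nothing more can be done
None
```

I handed the job in after about 53 s: three silver amplifiers seated in the nests, both black ones in the blue tray, guard shut, and the selector on yellow (58° measured). The selector was at OFF throughout the guard work, and the blower, multimeter and spanner showed no movement in the cameras.

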